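# Copy a deflector angle with a sliding bevel

### The arm

A 6-joint arm with a two-finger parallel gripper is mounted at the origin on the work surface. World frame = base frame: x ahead of the robot, y to its left, z up, the work surface at z = 0. Lengths are in mm, angles in rad, forces in N, time in s.
With the tool pointing down it reaches from about 350 to 975 mm from the base axis. Payload 7.1 kg.
Tool frame: the origin (TCP) lies on the centre line of the jaws, within the pads' length; the fingertips stand 17 mm ahead of it and the grasp point (between the pads) lies 2 mm behind it; z points along the fingers, y is the direction in which the jaws open and shut (so a half turn about z gives the same grasp; the last joint's range is limited). The gripper opens to 88 mm and grips with 3 to 60 N. Pads are 20 mm wide; open, the fingers measure 115 mm over their backs; the gripper's body (75 mm by 178 mm) begins 61 mm behind the grasp point.
Start: joints at [-1.333, 0.423, 1.63, -0, 1.089, -0.019], TCP at [158.761, -604.483, 239.675] pointing down, gripper open.
Joint ranges: [-3, 3], [-0.9, 2.11], [0.09, 2.58], [-1.31, 4.45], [0.11, 2.69], [-2.54, 2.54]. Speed limits (rad/s): [2.39, 2.39, 3.01, 3.14, 3.14, 3.14].

### API

Orientations are given as a rotation vector (axis times angle).
In Python, from workcell import ctrl, imaging, workorder gives the robot as it stands. The module is installed in compiled form; this text tells all that it offers.
- The arm moves only by the shell command python3 -m crank 'ROWS' [OPENING]. ROWS is JSON, a list of rows, each an object with "travel": the shift along the tool's x, y, z as a fraction of full scale, a list of three; "turn": the turn about the tool's z as a fraction of full scale. In form: [{"travel": [dx, dy, dz], "turn": turn}, ...]. A call has 1 to 20 rows; each row shifts and turns the pose as measured when the row begins, along the tool's axes as they then stand; what a row does not reach is not made up. Full scale, the value 1, is 5 cm for a shift and 0.1 rad for a turn. A row lasts 1/10 s, in which the tool goes at most 50 mm and 8.59 degrees, less where a joint would pass 70% of its speed; a pose out of reach is approached as far as the arm can. A call with a number of a shift or a turn outside -1 to 1 is refused whole. A call with a gripper value outside its range is refused whole. OPENING is the gripper command: -1 is shut, 1 is fully open, values between are in proportion, set as the call begins (- or left out, the last holds). The fingers move at their own pace and stop on an object; the grip force is fixed at half the most. Time passes only in rows, so rows that do not move let the fingers close. It gives the time, the measured TCP pose, the force and the opening at its end, in the units of the state.
- ctrl.get_obs(): the state, without advancing time (a new reading comes with each control period).
- imaging.get_image(name): name is "scene" or "top" or "wrist"; returns the picture (384x512x3 uint8, blue, green, red); there is no depth.
- imaging.camera_info(name): a dict with "camera_matrix" (3x3 intrinsics, pixels), "rvec" (rotation vector, rad) and "tvec" (3), from world to camera coordinates, as OpenCV has them. Camera axes: x right, y down, z forward; pixel columns grow to the right and rows downward; lengths in mm; the calibration is good to about 2 mm. The wrist camera is an equidistant fisheye: a pixel r from the principal point sees the ray r / f radians off the axis. A picture is of the moment at which its call begins: read the wrist's pose just before it. camera_info takes no time and is no camera call; for the wrist camera it gives the pose at the moment of the call.
- workorder.close_job(): hands the job in, once; it reports no verdict.
The state is a dict: "t": time; "qpos": joint angles; "qvel": joint speeds; "joint_torque": joint torques, N m; "ee_pos": TCP position; "orientation": TCP orientation; "ft_force": force on the tool from outside, world axes, zero at the start; "moment": the same for the moment, N m; "width": finger opening in mm.
Only numpy, scipy, OpenCV 4.12 (cv2) and the standard library are available. Lean on these libraries where they do the work, as an engineer would, in place of code of your own. Each camera call takes 0.05 s, during which the arm holds its last target.

### The job

Take the angle of the welded deflector plate with the sliding bevel: hold the stock against that lane's straight rail and slide it into the corner until the blade has swung flat along the plate and bears on the pin, then push the cam lever down flat to lock the bevel while it still lies in that corner. Carry the locked bevel to the other lane and set the hinged deflector plate to the same angle by sliding the bevel into that corner in the same way, until the plate lies flat along the blade and the blade bears on the pin; let go and leave the bevel lying locked in the corner. Work by feel: each time press the bevel snugly home against rail and pin, with some 5 to 10 N on each and never more than 20 N, and leave the batteries, trays and scoop where they are.

Things in the scene. Friction and masses are not known exactly. Their poses are not given: they have to be found in the camera images.
- crossbar: galvanized flat bar, 40 x 780 mm, top 35 mm above the bench, across the far side of the bench; it carries both lanes, whose rails are parallel to its x axis (towards the robot) and whose origins both lie at its x = 90 mm. Fixed. Origin under its middle, on the bench
- lane_ref: lane with the WELDED deflector plate, fixed. Origin on the bench on the rail's inner face line, level with the pin; x along the rail towards the robot, y to the inside of the corner, z up. Flat-bar rail 10 mm high at y -32 to 0, x -110 to 245 mm; the pin stands at x 0, y 6 mm. A seated bevel has its origin at y 12 mm (stock side on the rail face)
- pin_ref: upright rusty steel pin of 14 mm diameter, 54 mm high, at the head of lane_ref, fixed; the welded plate stands against it. Origin on its axis, on the bench
- pin_adj: the same pin in lane_adj, on which the hinged plate turns; fixed
- guide_ref: welded steel deflector plate with two ribs and a bolted foot behind it, fixed. Origin on the bench at the pin axis of lane_ref; x along the plate away from the pin: plate from 30 to 130 mm, 4 to 48 mm above the bench, on two straps set back 3 mm; its working face, towards the bevel, is the plane y = -7 mm (tangent to the pin). The angle A from the rail's x to this x is the one to copy: 78 to 103 degrees
- lane_adj: lane with the HINGED deflector plate, fixed; rail, pin, sizes, origin and axes just as in lane_ref, and parallel to it. In either corner a seated bevel set to the angle A has its origin at lane y = 12 mm, lane x = (20 + 6 cos A) / sin A mm
- guide_adj (a joint): angle in rad of the hinged deflector plate from the rail's x axis (towards y), a stiff hinge that stays where it is left (0.09 N m, some 0.7 N at its end); starts at about 1.1 to 1.2, less than any angle to copy, and has to be pushed open. Plate and working face like the welded one, without ribs
- guide_adj_end (a point): far end of the hinged plate's working face, 130 mm along the plate from the pin axis, 25 mm above the bench; axes: x along the plate away from the pin, z up
- guide_ref_end (a point): far end of the welded plate's working face, 130 mm along the plate from the pin axis, 25 mm above the bench; axes as guide_ref
- bevel: sliding bevel lying flat, loose, 0.4 kg: black plastic stock 24 mm wide, 34 mm high, from 10 mm before the blade pivot to 145 mm behind it, steel blade in a slot at one end, cam lever on top at the butt. Origin on its underside below the blade pivot; x along the stock to the butt, y to the side on which the blade opens, z up. Seated in a corner its axes are parallel to the lane's
- bevel_grip (a point): place to grip the stock across its sides (line along the bevel's y, 24 mm wide): on the stock's middle line, 52 mm from the blade pivot, 24 mm above the underside; stock top at 34 mm; keep the fingertips more than 11 mm above the bench to pass over the rail
- blade (a joint): angle in rad of the blade from the stock's x axis (towards y); starts wide open at 2.0 to 2.2, wider than any angle to copy, and is pushed closed by the plate as the bevel slides in. Unlocked it swings at about 0.05 N m (0.4 N at the tip); locked it holds several times what the hinged plate needs
- blade_tip (a point): end of the blade's working edge (the edge that comes to lie on the plate and pin), 120 mm along the blade from the pivot and 13 mm to the side, 16 mm above the stock's underside; axes: x along the blade, y towards the plate, z up. The blade is 26 mm wide, 4 mm thick (14 to 18 mm above the underside), from 20 mm behind the pivot to 120 mm
- lock_lever (a joint): cam lever on top of the stock: 0 raised (40 degrees up), 0.70 rad pressed flat = locked; stays where it is left. Its axis crosses the stock at bevel x 132 mm, 40 mm above the underside; 54 mm long, 12 mm wide, it points towards the blade pivot, so pressing it straight down at bevel x 95 mm (10 to 15 N, then a hard stop) pushes the bevel into the corner
- lever_tip (a point): top of the thumb pad of the lever, 49 mm from the lever's axis; raised it is about 75 mm above the bench, locked about 45 mm
- lantern_a: grey plastic lantern battery 67 x 67 x 100 mm, upright beyond the crossbar; leave alone
- lantern_b: another lantern battery beyond the crossbar; leave alone
- lantern_c: another lantern battery, on the left of the lanes; leave alone
- lantern_d: another lantern battery, on the right; leave alone
- moto_cell: squat black lead-acid motorcycle battery 150 x 87 x 92 mm, on the right; leave alone
- cell_tray_a: stamped tin button-cell tray 110 x 80 x 12 mm, on the right; leave alone
- cell_tray_b: another tin tray, on the left near the robot; leave alone
- scoop: red plastic sorting scoop about 220 mm long, 42 mm high, on the left; leave alone

How it is judged (in metres and radians):
On the way, in this order (a step that is already met when the one before it is completed fails the run):
1. the bevel is seated in the corner of the welded plate: stock along the rail, blade flat on the plate, both within 1.5 degrees, pressed snugly home (over 1 N on the rail and 2 N on the pin) (angle between the x axis of bevel and the x axis of lane_ref, either way round below 0.026 rad and angle between the x axis of blade_tip and the x axis of guide_ref, either way round below 0.026 rad and y of bevel in the frame of lane_ref between 0.009 and 0.0155 m and x of bevel in the frame of lane_ref between 0.005 and 0.04 m and height (world z) of bevel below 0.01 m and contact force between bevel and lane_ref above 1 N and contact force between bevel and pin_ref above 2 N), for 0.2 s.
2. the cam lever is pressed down flat while the bevel still lies so in that corner (angle between the x axis of bevel and the x axis of lane_ref, either way round below 0.026 rad and angle between the x axis of blade_tip and the x axis of guide_ref, either way round below 0.026 rad and y of bevel in the frame of lane_ref between 0.009 and 0.0155 m and x of bevel in the frame of lane_ref between 0.005 and 0.04 m and height (world z) of bevel below 0.01 m and value of joint lock_lever above 0.6 rad), for 0.1 s.
3. the locked bevel is seated in the other corner, pressed snugly home (over 1 N on the rail and 2 N on the pin), with the hinged plate flat along its blade (angle between the x axis of bevel and the x axis of lane_adj, either way round below 0.026 rad and angle between the x axis of blade_tip and the x axis of guide_adj_end, either way round below 0.026 rad and y of bevel in the frame of lane_adj between 0.009 and 0.0155 m and x of bevel in the frame of lane_adj between 0.005 and 0.04 m and height (world z) of bevel below 0.01 m and value of joint lock_lever above 0.6 rad and contact force between bevel and lane_adj above 1 N and contact force between bevel and pin_adj above 2 N), for 0.2 s.
At the end, for the whole second after the job is handed in: The hinged plate stands at the same angle as the welded one, within 2 degrees; the bevel lies flat and still in that corner, lever down, its stock along the rail (side within 3.5 mm of the rail face) and its blade along the hinged plate, both within 2 degrees, nothing touched by the robot (angle between the x axis of guide_adj_end and the x axis of guide_ref, either way round below 0.035 rad and angle between the x axis of bevel and the x axis of lane_adj, either way round below 0.035 rad and angle between the x axis of blade_tip and the x axis of guide_adj_end, either way round below 0.035 rad and y of bevel in the frame of lane_adj between 0.009 and 0.0155 m and x of bevel in the frame of lane_adj between 0.005 and 0.04 m and height (world z) of bevel below 0.01 m and value of joint lock_lever above 0.6 rad and angle between bevel's own z axis and vertical below 0.03 rad and linear speed of bevel below 0.01 m/s).
It fails at once if the bevel presses with more than 25 N on a rail, a pin or a plate (contact force between bevel and lane_ref above 25 N or contact force between bevel and pin_ref above 25 N or contact force between bevel and guide_ref above 25 N or contact force between bevel and lane_adj above 25 N or contact force between bevel and pin_adj above 25 N).
It fails at once if a battery, tray or the scoop is shifted by more than 20 mm (distance of any of lantern_a, lantern_b, lantern_c, lantern_d, moto_cell, cell_tray_a, cell_tray_b, scoop from where it was at the start of the episode above 0.02 m).
It also fails if it takes over 72 s, if anything falls off the work surface, if the arm or the gripper's body presses on something with over 40 N, if the wrist force passes 120 N, or if a joint passes its speed limit or range.

## Working session

There is one attempt and no reset: what is moved stays moved. The work goes in short steps, Python scripts to look and compute and a shell command to move; the robot and the scene stay as the last step left them, time stands still between calls to the robot, and variables do not carry over. Pictures are saved under pics/ and viewed, and the job is handed in when it is done.

```bash
mkdir -p pics
python3 - <<'E'
from workcell import ctrl, imaging
import cv2
o=ctrl.get_obs();print(o)
for n in("scene","top","wrist"):
    im=imaging.get_image(n);cv2.imwrite(f"pics/{n}0.png",im)
    print(n,imaging.camera_info(n))
E
```

```text
{'t': 0.0, 'qpos': array([-1.33300564e+00,  4.23825830e-01,  1.63068688e+00, -6.92406860e-06,
        1.08860350e+00, -1.90015453e-02]), 'qvel': array([0.00187107, 0.00133272, 0.00050765, 0.00026196, 0.00025556,
       0.00018465]), 'joint_torque': array([ 2.40673733e-03, -5.44618285e+01, -2.73664248e+01,  6.44200458e-02,
        2.27653765e-02, -1.13798817e-04]), 'ee_pos': array([ 158.63401199, -603.9834863 ,  238.91227819]), 'orientation': array([-3.11423077e+00, -4.02072086e-01,  2.70725538e-04]), 'ft_force': array([ 0.09190392, -0.4442714 ,  0.28759975]), 'moment': array([ 0.02766282, -0.04942322, -0.00725656]), 'width': 87.77659297805245}
scene {'camera_matrix': array([[430.78052087,   0.        , 258.59779716],
       [  0.        , 430.78052087, 194.51829945],
       [  0.        ,   0.        ,   1.        ]]), 'rvec': array([ 0.62853072,  2.56228601, -1.23771646]), 'tvec': array([ 470.91427995, -105.63349072, 1633.05425684])}
top {'camera_matrix': array([[480.26867159,   0.        , 252.02816949],
       [  0.        , 480.26867159, 200.80424293],
       [  0.        ,   0.        ,   1.        ]]), 'rvec': array([ 2.21877187, -2.17057591,  0.07939102]), 'tvec': array([ -30.75454719,  568.38904827, 1571.26051357])}
wrist {'camera_matrix': array([[297.31863964,   0.        , 256.88195131],
       [  0.        , 297.31863964, 191.94516267],
       [  0.        ,   0.        ,   1.        ]]), 'rvec': array([-2.30722653,  1.78044166,  0.24719752]), 'tvec': array([-624.88098803,  -32.62227994,  390.82291573])}
```

View pics/top0.png

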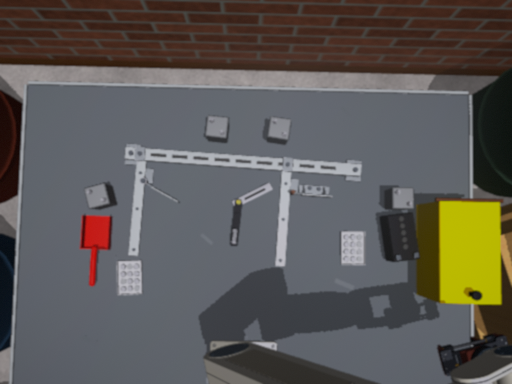

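View pics/scene0.png

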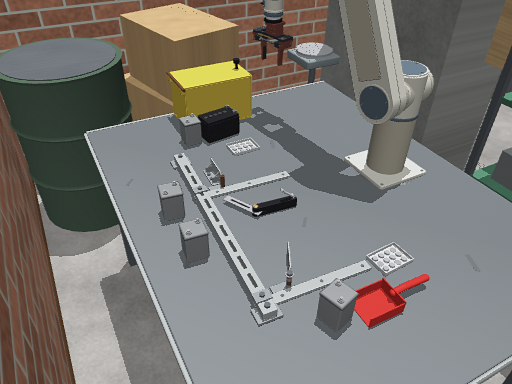

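View pics/wrist0.png

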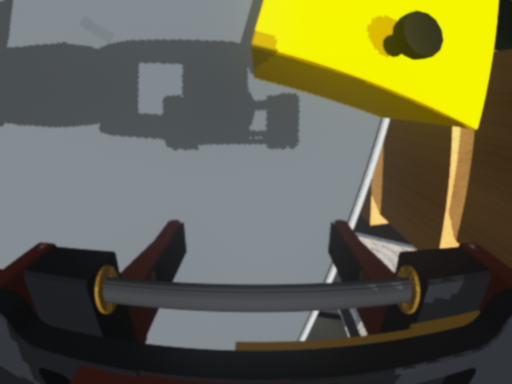

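```bash
cat > h.py <<'E'
import numpy as np, cv2
from workcell import ctrl, imaging
def proj(name,P,info=None):
    c=info or imaging.camera_info(name);K=c["camera_matrix"]
    P=np.asarray(P,float).reshape(-1,1,3)
    if name=="wrist":
        return cv2.fisheye.projectPoints(P,c["rvec"],c["tvec"],K,np.zeros(4))[0].reshape(-1,2)
    return cv2.projectPoints(P,c["rvec"],c["tvec"],K,None)[0].reshape(-1,2)
def unproj(name,uv,z,info=None):
    c=info or imaging.camera_info(name);K=c["camera_matrix"]
    uv=np.asarray(uv,float).reshape(-1,1,2)
    if name=="wrist": n=cv2.fisheye.undistortPoints(uv,K,np.zeros(4)).reshape(-1,2)
    else: n=cv2.undistortPoints(uv,K,None).reshape(-1,2)
    R=cv2.Rodrigues(c["rvec"])[0];t=c["tvec"]
    d=np.c_[n,np.ones(len(n))]@R; C=-R.T@t
    z=np.broadcast_to(z,(len(n),))
    return C+d*((z-C[2])/d[:,2])[:,None]
E
python3 - <<'E'
import cv2
im=cv2.imread("pics/top0.png")
cv2.imwrite("pics/top0b.png",cv2.resize(im[140:275,210:365],None,fx=5,fy=5*0.88*1,interpolation=cv2.INTER_CUBIC) if 0 else cv2.resize(im[145:265,215:345],None,fx=5,fy=5,interpolation=cv2.INTER_CUBIC))
cv2.imwrite("pics/top0c.png",cv2.resize(im[140:260,115:205],None,fx=5,fy=5,interpolation=cv2.INTER_CUBIC))
from h import *
print(-cv2.Rodrigues(imaging.camera_info("top")["rvec"])[0].T@imaging.camera_info("top")["tvec"])
E
```

```text
[ 470.17101062   -3.08886937 1603.68364509]
```

View pics/top0b.png

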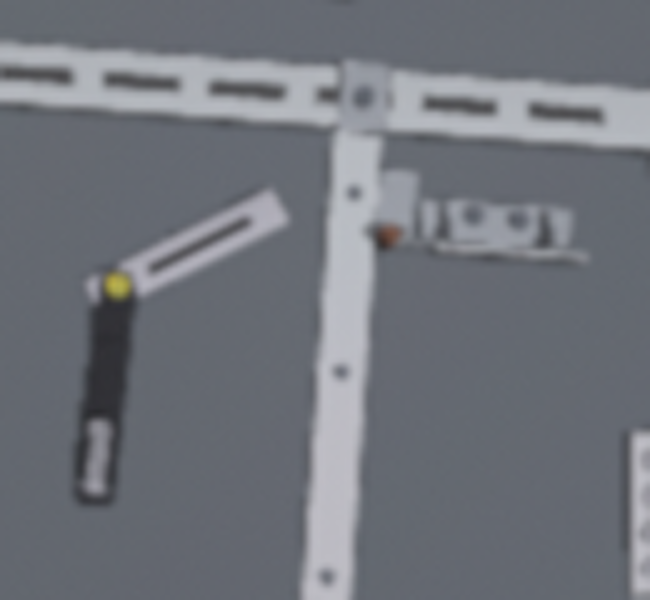

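View pics/top0c.png

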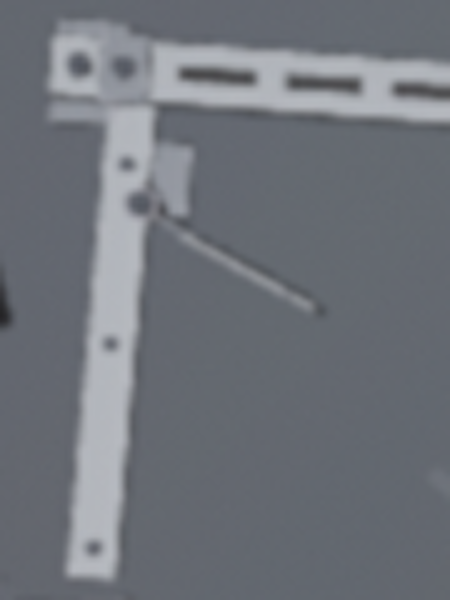

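Run:
```python
from h import *
def P(l,ox,oy): return (np.array(l,float)+.5)/5-.5+[ox,oy]
b=P([[118,285],[94,502],[280,205]],215,145)
print("bevel piv,butt,bladeend",unproj("top",b,[35,34,18]))
r=P([[380,140],[353,598],[333,140],[303,598],[388,236],[400,240],[588,257]],215,145)
x=unproj("top",r,[10,10,10,10,54,48,48]);print("ref",x)
a=P([[155,110],[117,578],[107,108],[68,575],[139,203],[160,208],[318,310]],115,140)
y=unproj("top",a,[10,10,10,10,54,48,48]);print("adj",y)
for q in(x,y):
    for i in(0,2):
        d=q[i+1]-q[i];print(np.degrees(np.arctan2(d[1],d[0])),np.hypot(*d[:2]))
    d=q[6]-q[5];print("plate",np.degrees(np.arctan2(d[1],d[0])))
c=P([[2,100],[640,148],[2,42],[640,90]],215,145);c=unproj("top",c,35);print(c)
```

```text
bevel piv,butt,bladeend [[564.23892212  27.07035334  35.        ]
 [422.47157819  39.39328057  34.        ]
 [620.79136388 -78.74718923  18.        ]]
ref [[ 666.64590558 -145.10610967   10.        ]
 [ 362.27109088 -132.33146437   10.        ]
 [ 665.92508943 -113.69554059   10.        ]
 [ 361.58215204  -99.3158103    10.        ]
 [ 598.79564011 -147.41344405   54.        ]
 [ 596.85994494 -155.82609246   48.        ]
 [ 588.51936886 -278.43465918   48.        ]]
adj [[692.41671081 339.22276655  10.        ]
 [381.59994295 353.22563778  10.        ]
 [693.01814558 371.18396104  10.        ]
 [382.88647638 385.47748831  10.        ]
 [625.50663671 337.95377901  54.        ]
 [623.15854472 325.56109168  48.        ]
 [559.12975489 221.1128722   48.        ]]
177.59670013990757 304.6427734048207
177.29487534980063 304.6824579436248
plate -93.89160989808427
177.42046324201692 311.1320356076472
177.36118642424492 310.46087864236165
plate -121.50910710978724
[[ 684.28663691  106.10161427   35.        ]
 [ 662.19933925 -314.2061262    35.        ]
 [ 722.69382268  107.11549337   35.        ]
 [ 700.63759571 -313.82486467   35.        ]]
```

```bash
cat >> h.py <<'E'
from scipy.spatial.transform import Rotation as Ro
def toolR(o=None):
    o=o or ctrl.get_obs();return Ro.from_rotvec(o["orientation"]).as_matrix()
def togo(target,hx=None):
    o=ctrl.get_obs();R=toolR(o);d=R.T@(np.array(target,float)-o["ee_pos"])
    h=np.degrees(np.arctan2(R[1,0],R[0,0]))
    print("t",o["t"],"pos",o["ee_pos"].round(1),"toolx heading",h.round(2),"tilt",(R[:,2]).round(3),"q",o["qpos"].round(2),"F",o["ft_force"].round(1))
    print("togo tool mm",d.round(1),"rows units",(d/50).round(3))
    if hx is not None:
        t=-(hx-h);t=(t+180)%360-180;print("turn rad about tool z",np.radians(t).round(3),"units",np.round(np.radians(t)/.1,2))
E
python3 - <<'E'
from h import *
b=np.radians(175)
g=np.array([564.2,27.1])+52*np.array([np.cos(b),np.sin(b)]);print(g)
togo([*g,150],175); togo([*g,150],-5)
print(toolR())
c=imaging.camera_info("wrist");print(-cv2.Rodrigues(c["rvec"])[0].T@c["tvec"], cv2.Rodrigues(c["rvec"])[0][2])
E
```

```text
[512.3978757   31.63209862]
t 0.15 pos [ 158.7 -604.1  239.1] toolx heading 14.71 tilt [-0.     0.001 -1.   ] q [-1.33  0.42  1.63  0.    1.09 -0.02] F [-0.3  0.2  0.5]
togo tool mm [ 503.6 -524.9   89.7] rows units [ 10.072 -10.499   1.794]
turn rad about tool z -2.798 units -27.98
t 0.15 pos [ 158.7 -604.1  239.1] toolx heading 14.71 tilt [-0.     0.001 -1.   ] q [-1.33  0.42  1.63  0.    1.09 -0.02] F [-0.3  0.2  0.5]
togo tool mm [ 503.6 -524.9   89.7] rows units [ 10.072 -10.499   1.794]
turn rad about tool z 0.344 units 3.44
[[ 9.67209105e-01  2.53981241e-01 -2.75903149e-04]
 [ 2.53981390e-01 -9.67208428e-01  1.14485322e-03]
 [ 2.39153921e-05 -1.17738673e-03 -9.99999307e-01]]
[ 230.66836622 -585.87160822  384.48612109] [-0.26273185 -0.06799673 -0.96246996]
```

```bash
python3 -m crank '[{"travel":[0.25,-0.95,0],"turn":0},{"travel":[0.25,-0.95,0],"turn":0},{"travel":[0.25,-0.95,0],"turn":0},{"travel":[0.25,-0.95,0],"turn":0},{"travel":[0.25,-0.95,0],"turn":0},{"travel":[0.25,-0.95,0],"turn":0},{"travel":[0.8,-0.5,0],"turn":0.9},{"travel":[0.8,-0.5,0],"turn":0.9},{"travel":[0.8,-0.5,0],"turn":0.9},{"travel":[0.8,-0.5,0],"turn":0.7}]' 1; python3 -c "
from h import *
togo([512,31.6,150],-5)"
```

```text
t: 1.15
ee_pos: [296.9, -187.4, 236.1]
orientation: [-3.137, 0.14, 0.001]
ft_force: [0.5, -1.5, 0.9]
width: 87.6
t 1.15 pos [ 296.9 -187.4  236.1] toolx heading -5.13 tilt [-0.     0.001 -1.   ] q [-0.6   0.01  2.19  0.    0.95  1.06] F [ 0.5 -1.5  0.9]
togo tool mm [ 194.7 -237.2   86.3] rows units [ 3.894 -4.745  1.725]
turn rad about tool z -0.002 units -0.02
```

```bash
python3 -m crank '[{"travel":[0.55,-0.68,0],"turn":0},{"travel":[0.55,-0.68,0],"turn":0},{"travel":[0.55,-0.68,0],"turn":0},{"travel":[0.55,-0.68,0],"turn":0},{"travel":[0.55,-0.68,0.2],"turn":0},{"travel":[0.55,-0.68,0.2],"turn":0},{"travel":[0.5,-0.5,0.3],"turn":0},{"travel":[0,0,0],"turn":0},{"travel":[0,0,0],"turn":0}]' 1; python3 -c "
from h import *
togo([512,31.6,150],-5)
import json
c=imaging.camera_info('wrist')
cv2.imwrite('pics/w1.png',cv2.resize(imaging.get_image('wrist'),(768,576),interpolation=cv2.INTER_CUBIC))
np.save('w1.npy',c,allow_pickle=True)
c=imaging.camera_info('top');im=imaging.get_image('top');cv2.imwrite('pics/top1.png',im)"
```

```text
t: 2.05
ee_pos: [518.9, 38.7, 200.8]
orientation: [3.138, -0.131, 0.008]
ft_force: [0.3, -0.3, 0.2]
width: 87.8
t 2.05 pos [518.9  38.7 200.8] toolx heading -4.79 tilt [ 0.005 -0.001 -1.   ] q [ 0.05  0.32  1.89 -0.    0.92  1.71] F [ 0.3 -0.3  0.2]
togo tool mm [-6.5  7.6 50.7] rows units [-0.131  0.153  1.015]
turn rad about tool z 0.004 units 0.04
```

View pics/w1.png

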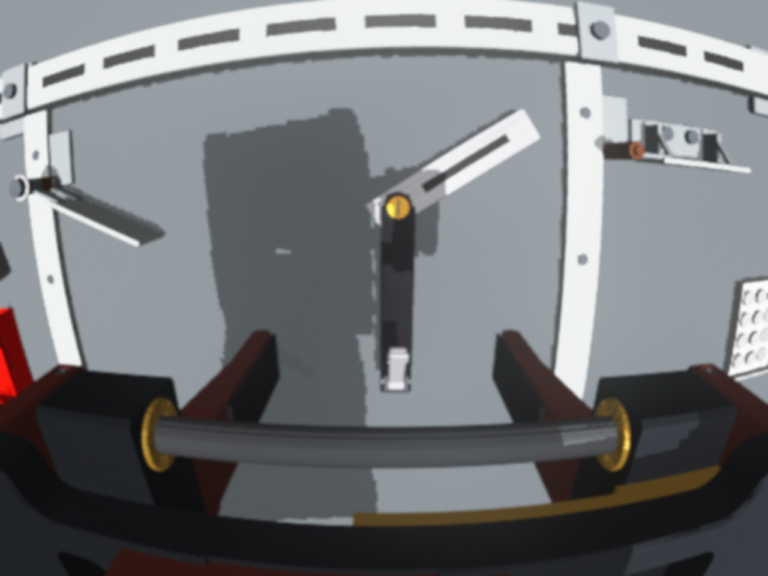

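Run:
```python
import cv2
im=cv2.imread("pics/w1.png")
cv2.imwrite("pics/w1a.png",cv2.resize(im[30:400,500:768],None,fx=2.2,fy=1.6*1,interpolation=cv2.INTER_CUBIC) if 0 else cv2.resize(im[40:400,520:768],None,fx=1.65,fy=1.65,interpolation=cv2.INTER_CUBIC))
cv2.imwrite("pics/w1b.png",cv2.resize(im[90:400,340:560],None,fx=1.9,fy=1.9,interpolation=cv2.INTER_CUBIC))
cv2.imwrite("pics/w1c.png",cv2.resize(im[60:380,0:200],None,fx=1.8,fy=1.8,interpolation=cv2.INTER_CUBIC))
```

```text
(no output)
```

View pics/w1a.png

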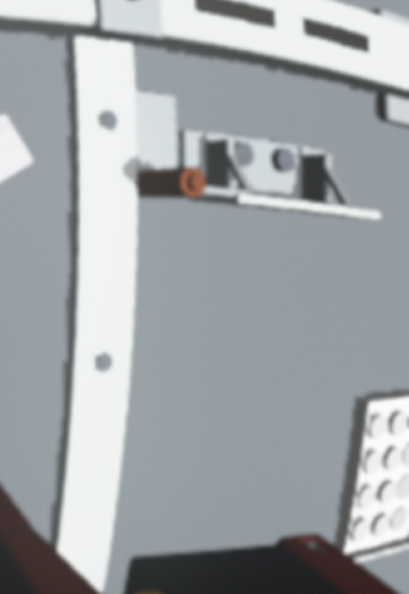

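View pics/w1b.png

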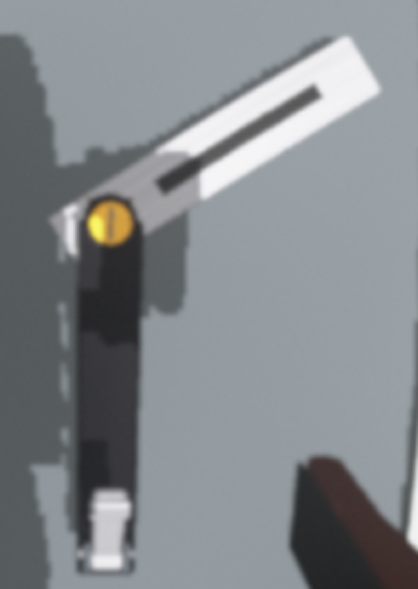

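View pics/w1c.png

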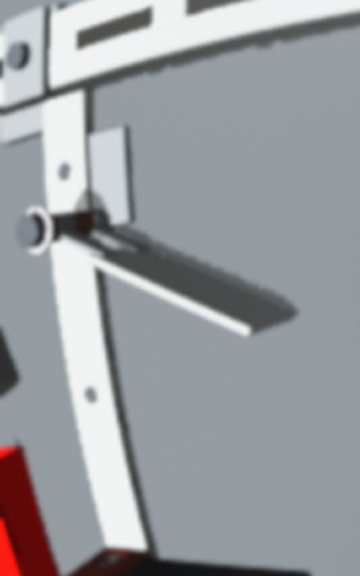

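Run:
```python
from h import *
c=np.load('w1.npy',allow_pickle=True).item()
def U(l,ox,oy,s,z):
    p=np.array(l,float)/s+[ox,oy]; p=(p+.5)/1.5-.5
    return unproj("wrist",p,z,c)
def hd(d): return np.degrees(np.arctan2(d[1],d[0])).round(2)
b=U([[110,222],[80,310],[141,310],[78,530],[134,530],[105,570],[380,90],[200,200]],340,90,1.9,[36,34,34,34,34,34,18,18])
print("bevel",b.round(1), "heading mid",hd((b[3]+b[4]-b[1]-b[2])/2),"blade",hd(b[6]-b[7]))
r=U([[133,45],[136,200],[132,360],[125,450],[108,570],[75,45],[78,200],[75,400],[193,182],[240,196],[378,217]],520,40,1.65,[10]*8+[54,48,48])
print("ref",r.round(1),hd(r[4]-r[0]),hd(r[7]-r[5]),"plate",hd(r[10]-r[9]))
a=U([[85,95],[100,270],[150,550],[42,108],[62,320],[102,530],[30,228],[100,258],[250,332]],0,60,1.8,[10]*6+[54,48,48])
print("adj",a.round(1),hd(a[2]-a[0]),hd(a[5]-a[3]),"plate",hd(a[8]-a[7]))
```

```text
bevel [[564.5  25.7  36. ]
 [532.2  39.5  34. ]
 [530.3  16.7  34. ]
 [441.8  48.2  34. ]
 [439.8  25.4  34. ]
 [422.3  38.6  34. ]
 [609.5 -86.3  18. ]
 [568.9 -10.2  18. ]] heading mid 174.51 blade -61.9
ref [[ 668.9 -148.3   10. ]
 [ 590.8 -143.5   10. ]
 [ 510.4 -140.7   10. ]
 [ 462.4 -138.9   10. ]
 [ 392.1 -134.8   10. ]
 [ 667.  -116.1   10. ]
 [ 590.8 -111.5   10. ]
 [ 492.  -108.6   10. ]
 [ 599.2 -150.6   54. ]
 [ 593.7 -181.3   48. ]
 [ 586.8 -278.6   48. ]] 177.2 177.54 plate -94.06
adj [[692.1 335.1  10. ]
 [599.8 336.9  10. ]
 [445.1 347.3  10. ]
 [694.2 369.6  10. ]
 [578.4 373.1  10. ]
 [457.7 381.8  10. ]
 [626.6 342.   54. ]
 [604.3 301.4  48. ]
 [559.8 221.6  48. ]] 177.18 177.03 plate -119.14
```

```bash
python3 -m crank '[{"travel":[-0.12,0.16,0.8],"turn":0.12},{"travel":[0,0,0.9],"turn":0},{"travel":[0,0,0.8],"turn":0},{"travel":[0,0,0.4],"turn":0},{"travel":[0,0,0],"turn":0},{"travel":[0,0,0],"turn":0}]' 1; python3 -c "
from h import *
togo([512.5,30.5,29],-5.5)"
```

```text
t: 2.75
ee_pos: [512.9, 24.2, 58.4]
orientation: [3.137, -0.166, 0.024]
ft_force: [-0.2, -0.2, 0.5]
width: 87.8
t 2.75 pos [512.9  24.2  58.4] toolx heading -6.07 tilt [ 0.015 -0.001 -1.   ] q [ 0.02  0.55  1.98 -0.    0.6   1.7 ] F [-0.2 -0.2  0.5]
togo tool mm [-1.5 -6.2 29.4] rows units [-0.031 -0.124  0.589]
turn rad about tool z -0.01 units -0.1
```

```bash
python3 -m crank '[{"travel":[-0.02,-0.06,0.3],"turn":-0.05},{"travel":[0,-0.06,0.28],"turn":-0.05},{"travel":[0,0,0],"turn":0},{"travel":[0,0,0],"turn":0}]' 1; python3 -c "
from h import *
togo([512.5,30.5,29],-5.5)"
```

```text
t: 3.15
ee_pos: [515.4, 30.1, 31.2]
orientation: [-3.137, 0.151, -0.035]
ft_force: [-0.2, 0.6, 0.1]
width: 87.9
t 3.15 pos [515.4  30.1  31.2] toolx heading -5.51 tilt [ 0.022 -0.001 -1.   ] q [ 0.04  0.6   1.98 -0.    0.53  1.71] F [-0.2  0.6  0.1]
togo tool mm [-3.  -0.1  2.1] rows units [-0.06  -0.002  0.043]
turn rad about tool z -0.0 units -0.0
```

```bash
python3 -m crank '[{"travel":[0,0,-0.8],"turn":0},{"travel":[0,0,-0.8],"turn":0},{"travel":[0,0,0],"turn":0},{"travel":[0,0,0],"turn":0}]' 1; python3 -c "
from h import *
togo([512.5,30.5,29],-5.5)"; python3 -m crank '[{"travel":[0,0,0.2],"turn":0},{"travel":[0,0,0.2],"turn":0},{"travel":[0,0,0.2],"turn":0},{"travel":[0,0,0.2],"turn":0},{"travel":[0,0,0.2],"turn":0},{"travel":[0,0,0.2],"turn":0},{"travel":[0,0,0],"turn":0},{"travel":[0,0,0],"turn":0}]' 1; python3 -c "
from h import *
togo([512.5,30.5,29],-5.5)"
```

```text
t: 3.55
ee_pos: [513.3, 30.7, 113.0]
orientation: [-3.138, 0.149, -0.031]
ft_force: [-0.4, -0.1, -0.8]
width: 87.8
t 3.55 pos [513.3  30.7 113. ] toolx heading -5.45 tilt [ 0.02  -0.001 -1.   ] q [ 0.04  0.45  1.97 -0.    0.71  1.71] F [-0.4 -0.1 -0.8]
togo tool mm [-2.4  0.3 83.9] rows units [-0.049  0.007  1.678]
turn rad about tool z 0.001 units 0.01
t: 4.35
ee_pos: [511.0, 30.5, 42.3]
orientation: [3.137, -0.149, 0.017]
ft_force: [-0.1, 0.3, 0.6]
width: 87.4
t 4.35 pos [511.   30.5  42.3] toolx heading -5.44 tilt [ 0.011 -0.001 -1.   ] q [ 0.04  0.58  1.98 -0.    0.57  1.71] F [-0.1  0.3  0.6]
togo tool mm [ 1.3 -0.1 13.4] rows units [ 0.027 -0.002  0.267]
turn rad about tool z 0.001 units 0.01
```

```bash
python3 -m crank '[{"travel":[0.02,0,0.1],"turn":0},{"travel":[0.01,0,0.1],"turn":0},{"travel":[0,0,0.05],"turn":0},{"travel":[0,0,0],"turn":0},{"travel":[0,0,0],"turn":0}]' 1; python3 -c "
from h import *
togo([512.5,30.5,29],-5.5)"
```

```text
t: 4.85
ee_pos: [513.9, 30.4, 29.9]
orientation: [3.138, -0.149, 0.021]
ft_force: [0.6, -0.7, -0.3]
width: 87.7
t 4.85 pos [513.9  30.4  29.9] toolx heading -5.44 tilt [ 0.013 -0.001 -1.   ] q [ 0.04  0.61  1.98 -0.    0.54  1.71] F [ 0.6 -0.7 -0.3]
togo tool mm [-1.4  0.   0.8] rows units [-0.027  0.001  0.017]
turn rad about tool z 0.001 units 0.01
```

Grip now.

```bash
python3 -m crank '[{"travel":[0,0,0],"turn":0},{"travel":[0,0,0],"turn":0},{"travel":[0,0,0],"turn":0},{"travel":[0,0,0],"turn":0},{"travel":[0,0,0],"turn":0},{"travel":[0,0,0],"turn":0},{"travel":[0,0,0],"turn":0},{"travel":[0,0,0],"turn":0}]' -1; python3 -c "
from h import *
togo([512.5,30.5,29],-5.5)"
```

```text
t: 5.65
ee_pos: [514.3, 30.4, 30.6]
orientation: [3.138, -0.149, 0.023]
ft_force: [-0.2, -0.5, 1.3]
width: 27.1
t 5.65 pos [514.3  30.4  30.6] toolx heading -5.44 tilt [ 0.015 -0.001 -1.   ] q [ 0.04  0.6   1.98 -0.    0.54  1.71] F [-0.2 -0.5  1.3]
togo tool mm [-1.8  0.1  1.6] rows units [-0.036  0.002  0.031]
turn rad about tool z 0.001 units 0.01
```

```bash
python3 -m crank '[{"travel":[0,0,0],"turn":0},{"travel":[0,0,0],"turn":0},{"travel":[0,0,0],"turn":0}]' -1; python3 -m crank '[{"travel":[0,0,-0.15],"turn":0},{"travel":[0,0,-0.15],"turn":0},{"travel":[0,0,-0.15],"turn":0},{"travel":[0,0,0],"turn":0}]'; python3 -c "
from h import *
np.save('w2.npy',imaging.camera_info('wrist'),allow_pickle=True)
cv2.imwrite('pics/w2.png',cv2.resize(imaging.get_image('wrist'),(768,576),interpolation=cv2.INTER_CUBIC))
togo([512.5,30.5,29],-5.5)"
```

```text
t: 5.95
ee_pos: [514.3, 30.5, 30.6]
orientation: [3.138, -0.149, 0.023]
ft_force: [0.6, 0.1, 0.5]
width: 23.8
t: 6.35
ee_pos: [512.7, 30.4, 54.1]
orientation: [3.137, -0.149, 0.019]
ft_force: [0.7, -0.7, -4.5]
width: 24.1
t 6.4 pos [512.5  30.4  53.8] toolx heading -5.44 tilt [ 0.012 -0.001 -1.   ] q [ 0.04  0.56  1.98 -0.    0.59  1.71] F [-0.3 -0.1 -5.2]
togo tool mm [-0.3 -0.1 24.8] rows units [-0.005 -0.002  0.495]
turn rad about tool z 0.001 units 0.01
```

View pics/w2.png

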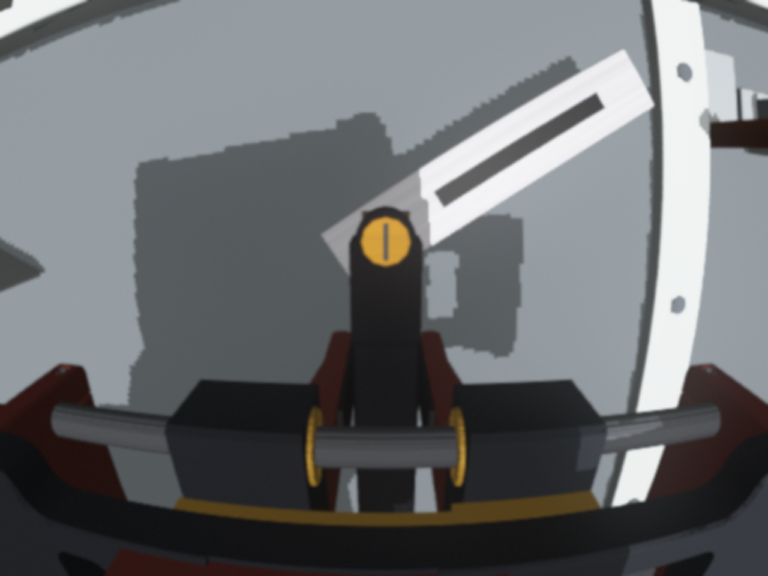

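```bash
cat >> h.py <<'E'
th=np.radians(177.1); xd=np.array([np.cos(th),np.sin(th)]); yd=np.array([-xd[1],xd[0]])
L0=np.array([599.3,-143.5]); M0=np.array([626.5,345.0])
def lane(p,o): d=np.array(p)[:2]-o; return np.array([d@xd,d@yd]).round(1)
def at(o,x,y): return o+xd*x+yd*y
E
python3 - <<'E'
from h import *
c=np.load('w2.npy',allow_pickle=True).item()
o=ctrl.get_obs()
p=unproj("wrist",(np.array([[386,241]])+.5)/1.5-.5,60,c)[0];R=toolR()
print(p, R.T@(p-o["ee_pos"]))
togo([*at(L0,110+50,12+6),90],-2.9)
E
```

```text
[562.84534917  25.0427405   60.        ] [50.72443123  0.56906916 -5.64632053]
t 6.4 pos [512.5  30.4  53.8] toolx heading -5.44 tilt [ 0.012 -0.001 -1.   ] q [ 0.04  0.56  1.98 -0.    0.59  1.71] F [-0.3 -0.1 -5.2]
togo tool mm [-55.7 190.  -36.9] rows units [-1.114  3.799 -0.738]
turn rad about tool z -0.044 units -0.44
```

```bash
python3 -m crank '[{"travel":[-0.2,0,-0.3],"turn":0},{"travel":[-0.4,0,-0.3],"turn":-0.2},{"travel":[-0.4,0.4,0],"turn":-0.2},{"travel":[-0.1,0.6,0],"turn":0},{"travel":[0,0.6,0],"turn":0},{"travel":[0,0.6,0],"turn":0},{"travel":[0,0.6,0],"turn":0},{"travel":[0,0.5,0],"turn":0},{"travel":[0,0.2,0],"turn":0},{"travel":[0,0,0],"turn":0},{"travel":[0,0,0],"turn":0}]'; python3 -c "
from h import *
togo([*at(L0,110+50,12+6),60],-2.9)"
```

```text
t: 7.5
ee_pos: [444.7, -144.2, 84.2]
orientation: [3.14, -0.081, 0.02]
ft_force: [-0.5, 0.7, -4.4]
width: 24.0
t 7.5 pos [ 444.7 -144.2   84.2] toolx heading -2.95 tilt [ 0.013 -0.001 -1.   ] q [-0.34  0.46  2.07  0.01  0.6   1.28] F [-0.5  0.7 -4.4]
togo tool mm [-6.   9.5 24.2] rows units [-0.119  0.19   0.483]
turn rad about tool z -0.001 units -0.01
```

```bash
python3 -m crank '[{"travel":[0,0.1,0],"turn":0},{"travel":[0,0.1,0.1],"turn":0},{"travel":[0,0,0.2],"turn":0},{"travel":[0,0,0.2],"turn":0},{"travel":[0,0,0.1],"turn":0},{"travel":[0,0,0],"turn":0},{"travel":[0,0,0],"turn":0}]'; python3 -c "
from h import *
togo([*at(L0,110+50,12+6),31],-2.9)
np.save('w3.npy',imaging.camera_info('wrist'),allow_pickle=True)
cv2.imwrite('pics/w3.png',cv2.resize(imaging.get_image('wrist'),(768,576),interpolation=cv2.INTER_CUBIC))
"
```

```text
t: 8.2
ee_pos: [444.1, -151.4, 50.5]
orientation: [-3.14, 0.074, -0.016]
ft_force: [-0.2, 0.0, -4.8]
width: 23.6
t 8.2 pos [ 444.1 -151.4   50.5] toolx heading -2.69 tilt [ 0.01   0.001 -1.   ] q [-0.36  0.53  2.07  0.01  0.53  1.25] F [-0.2  0.  -4.8]
togo tool mm [-5.6  2.2 19.4] rows units [-0.112  0.045  0.388]
turn rad about tool z 0.004 units 0.04
```

View pics/w3.png

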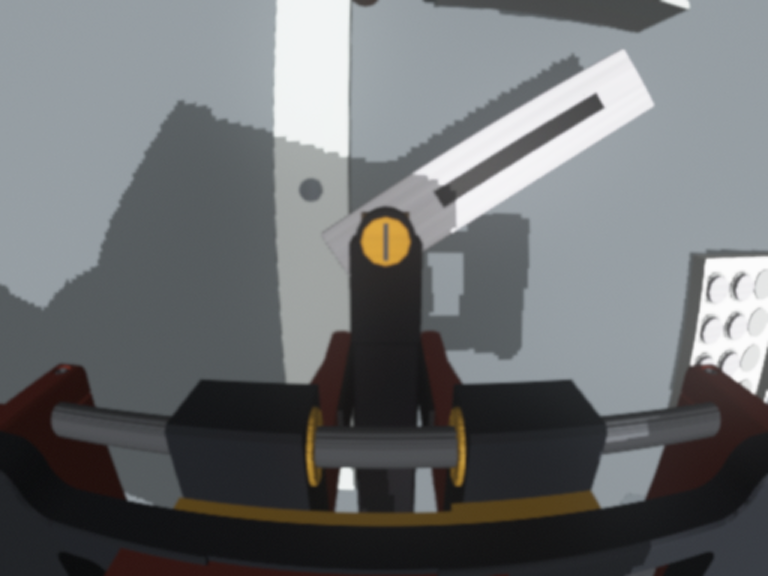

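Run:
```python
from h import *
c=np.load('w3.npy',allow_pickle=True).item()
p=unproj("wrist",(np.array([[352,15],[350.5,100],[349.5,165],[347,225],[275,15],[275,150],[386,241]])+.5)/1.5-.5,[10]*6+[56],c)
print(p)
d=p[3]-p[0];print(np.degrees(np.arctan2(d[1],d[0])))
d=p[5]-p[4];print(np.degrees(np.arctan2(d[1],d[0])))
for q in p: print(lane(q,L0))
```

```text
[[ 585.46732808 -144.47473442   10.        ]
 [ 547.37938995 -142.26825912   10.        ]
 [ 519.93598335 -140.48073264   10.        ]
 [ 494.75673608 -137.97103213   10.        ]
 [ 589.34304832 -111.47934022   10.        ]
 [ 528.79204114 -109.29004742   10.        ]
 [ 494.44274964 -154.40289033   56.        ]]
175.89906606228664
177.9293057851348
[13.8  1.7]
[51.9  1.4]
[79.4  1. ]
[104.7  -0.2]
[ 11.6 -31.5]
[ 72.1 -30.6]
[104.2  16.2]
```

```bash
python3 -m crank '[{"travel":[0,0,0.1],"turn":0},{"travel":[0,0,0.1],"turn":0},{"travel":[0,0,0.08],"turn":-0.03},{"travel":[0,0,0],"turn":0},{"travel":[0,0,0],"turn":0}]'; python3 -c "
from h import *
togo([*at(L0,110+50,12),31],-2.9)"
```

```text
t: 8.75
ee_pos: [444.8, -151.6, 35.9]
orientation: [-3.14, 0.069, -0.019]
ft_force: [-0.6, -0.0, -5.3]
width: 23.8
t 8.75 pos [ 444.8 -151.6   35.9] toolx heading -2.5 tilt [ 0.012  0.    -1.   ] q [-0.36  0.56  2.08  0.01  0.5   1.25] F [-0.6 -0.  -5.3]
togo tool mm [-6.2 -4.   4.8] rows units [-0.124 -0.079  0.097]
turn rad about tool z 0.007 units 0.07
```

```bash
python3 -m crank '[{"travel":[0,0,0.06],"turn":0.03},{"travel":[0,0,0.03],"turn":0},{"travel":[0,0,0],"turn":0}]';  python3 -m crank '[{"travel":[0,-0.02,0],"turn":0},{"travel":[0,-0.02,0],"turn":0}]'; python3 -c "
from h import *
togo([*at(L0,110+50,12),31],-2.7)"
```

```text
t: 9.05
ee_pos: [445.1, -151.7, 31.2]
orientation: [-3.14, 0.074, -0.019]
ft_force: [0.4, 0.4, -4.4]
width: 24.0
t: 9.25
ee_pos: [445.3, -149.7, 31.3]
orientation: [-3.14, 0.074, -0.02]
ft_force: [-0.2, 0.5, -4.0]
width: 24.1
t 9.25 pos [ 445.3 -149.7   31.3] toolx heading -2.71 tilt [ 0.012  0.    -1.   ] q [-0.35  0.57  2.08  0.01  0.49  1.26] F [-0.2  0.5 -4. ]
togo tool mm [-6.5 -2.   0.2] rows units [-0.129 -0.041  0.004]
turn rad about tool z -0.0 units -0.0
```

```bash
for i in 1; do python3 -m crank '[{"travel":[0,-0.015,0],"turn":0},{"travel":[0,-0.015,0],"turn":0},{"travel":[0,-0.015,0],"turn":0}]'; done;  python3 -m crank '[{"travel":[0,-0.015,0],"turn":0}]'; python3 -m crank '[{"travel":[0,-0.015,0],"turn":0}]'; python3 -m crank '[{"travel":[0,-0.015,0],"turn":0}]'
```

```text
t: 9.55
ee_pos: [445.4, -147.7, 31.4]
orientation: [3.14, -0.074, 0.02]
ft_force: [-2.6, -9.9, -5.7]
width: 24.0
t: 9.65
ee_pos: [445.4, -147.6, 31.5]
orientation: [3.139, -0.074, 0.02]
ft_force: [-3.1, -10.3, -7.2]
width: 24.0
t: 9.75
ee_pos: [445.4, -147.6, 31.5]
orientation: [3.138, -0.074, 0.021]
ft_force: [-0.8, -7.3, -6.7]
width: 23.7
t: 9.85
ee_pos: [445.4, -147.6, 31.5]
orientation: [3.138, -0.075, 0.021]
ft_force: [-2.4, -6.9, -6.0]
width: 24.0
```

```bash
python3 -m crank '[{"travel":[0.06,-0.008,0],"turn":0},{"travel":[0.08,-0.008,0],"turn":0},{"travel":[0.08,-0.008,0],"turn":0},{"travel":[0.08,-0.008,0],"turn":0}]'; python3 -m crank '[{"travel":[0.08,-0.008,0],"turn":0},{"travel":[0.08,-0.008,0],"turn":0},{"travel":[0.08,-0.008,0],"turn":0},{"travel":[0.08,-0.008,0],"turn":0}]'; python3 -c "
from h import *
togo([528.5,-152,31],-2.7)"
```

```text
t: 10.25
ee_pos: [456.5, -148.2, 31.0]
orientation: [3.137, -0.077, 0.009]
ft_force: [-4.9, -5.5, -2.9]
width: 23.8
t: 10.65
ee_pos: [463.6, -148.5, 30.8]
orientation: [3.138, -0.075, -0.019]
ft_force: [-9.3, -8.1, 4.1]
width: 24.0
t 10.65 pos [ 463.6 -148.5   30.8] toolx heading -2.75 tilt [-0.012 -0.002 -1.   ] q [-0.33  0.59  2.03 -0.01  0.54  1.3 ] F [-9.3 -8.1  4.1]
togo tool mm [65.   0.4 -0.9] rows units [ 1.3    0.009 -0.019]
turn rad about tool z -0.001 units -0.01
```

```bash
python3 -m crank '[{"travel":[0,0,0.02],"turn":0},{"travel":[0,0,0.02],"turn":0}]'; python3 -c "
from h import *
togo([528.5,-152,31],-2.7)";python3 -m crank '[{"travel":[0,0.0,-0.02],"turn":0},{"travel":[0,0.0,-0.01],"turn":0}]'; python3 -c "
from h import *
togo([528.5,-152,31],-2.7)"
```

```text
t: 10.85
ee_pos: [463.7, -148.7, 30.5]
orientation: [3.138, -0.077, -0.018]
ft_force: [-5.0, 3.5, 17.6]
width: 24.0
t 10.85 pos [ 463.7 -148.7   30.5] toolx heading -2.82 tilt [-0.011 -0.003 -1.   ] q [-0.33  0.59  2.03 -0.01  0.54  1.3 ] F [-5.   3.5 17.6]
togo tool mm [64.9  0.1 -1.2] rows units [ 1.297  0.002 -0.024]
turn rad about tool z -0.002 units -0.02
t: 11.05
ee_pos: [464.0, -148.7, 32.5]
orientation: [3.138, -0.077, -0.016]
ft_force: [0.3, 0.3, -4.1]
width: 23.5
t 11.05 pos [ 464.  -148.7   32.5] toolx heading -2.82 tilt [-0.01  -0.003 -1.   ] q [-0.33  0.58  2.03 -0.01  0.54  1.3 ] F [ 0.3  0.3 -4.1]
togo tool mm [64.6  0.1  0.9] rows units [1.293 0.003 0.017]
turn rad about tool z -0.002 units -0.02
```

```bash
python3 -m crank '[{"travel":[0.03,0.01,0],"turn":0},{"travel":[0.06,0,0],"turn":0},{"travel":[0.06,0,0],"turn":0},{"travel":[0.03,0,0],"turn":0},{"travel":[0,0,0],"turn":0}]'; python3 -c "
from h import *
togo([528.5,-152,31],-2.7)"
```

```text
t: 11.55
ee_pos: [472.8, -149.1, 31.6]
orientation: [3.139, -0.077, -0.02]
ft_force: [-0.4, 0.5, -4.0]
width: 23.7
t 11.55 pos [ 472.8 -149.1   31.6] toolx heading -2.82 tilt [-0.013 -0.002 -1.   ] q [-0.33  0.59  2.01 -0.01  0.55  1.3 ] F [-0.4  0.5 -4. ]
togo tool mm [55.8  0.1 -0.1] rows units [ 1.116  0.003 -0.002]
turn rad about tool z -0.002 units -0.02
```

```bash
python3 -m crank '[{"travel":[-0.1,0.03,-0.15],"turn":0},{"travel":[-0.2,0,-0.15],"turn":0},{"travel":[-0.2,0,-0.15],"turn":0},{"travel":[-0.1,0,-0.1],"turn":-0.01},{"travel":[0,0,-0.1],"turn":0},{"travel":[0,0,0],"turn":0}]'; python3 -c "
from h import *
togo([528.5,-152,31],-2.7)";python3 -m crank '[{"travel":[0,0,0.6],"turn":0},{"travel":[0,0,0],"turn":0},{"travel":[0,0,0],"turn":0}]'; python3 -c "
from h import *
togo([528.5,-152,31],-2.7)"
```

```text
t: 12.15
ee_pos: [440.1, -149.3, 68.1]
orientation: [3.138, -0.076, -0.018]
ft_force: [0.4, -0.7, -4.6]
width: 23.4
t 12.15 pos [ 440.1 -149.3   68.1] toolx heading -2.77 tilt [-0.012 -0.002 -1.   ] q [-0.35  0.49  2.07 -0.01  0.59  1.28] F [ 0.4 -0.7 -4.6]
togo tool mm [88.8 -1.6 36. ] rows units [ 1.776 -0.033  0.721]
turn rad about tool z -0.001 units -0.01
t: 12.45
ee_pos: [441.7, -150.0, 39.0]
orientation: [3.137, -0.076, -0.013]
ft_force: [0.4, 0.9, -4.5]
width: 23.7
t 12.45 pos [ 441.7 -150.    39. ] toolx heading -2.77 tilt [-0.008 -0.004 -1.   ] q [-0.35  0.55  2.07 -0.01  0.52  1.28] F [ 0.4  0.9 -4.5]
togo tool mm [86.9 -2.2  7.3] rows units [ 1.738 -0.045  0.145]
turn rad about tool z -0.001 units -0.01
```

```bash
python3 -m crank '[{"travel":[0,0,0.08],"turn":0},{"travel":[0,0,0.05],"turn":0},{"travel":[0,0,0.0],"turn":0}]'; python3 -m crank '[{"travel":[0,0,0],"turn":0},{"travel":[0,0,0],"turn":0},{"travel":[0,0,0],"turn":0}]' 0; python3 -c "
from h import *
togo([528.5,-152,31],-2.7)"
```

```text
t: 12.75
ee_pos: [442.7, -150.3, 33.6]
orientation: [3.136, -0.076, -0.01]
ft_force: [0.8, 0.3, -4.2]
width: 23.8
t: 13.05
ee_pos: [444.1, -150.8, 35.0]
orientation: [3.135, -0.075, -0.005]
ft_force: [-0.0, 0.3, -0.4]
width: 42.4
t 13.05 pos [ 444.1 -150.8   35. ] toolx heading -2.76 tilt [-0.003 -0.005 -1.   ] q [-0.35  0.56  2.07 -0.01  0.51  1.28] F [-0.   0.3 -0.4]
togo tool mm [84.4 -2.8  3.7] rows units [ 1.688 -0.057  0.074]
turn rad about tool z -0.001 units -0.01
```

```bash
python3 -m crank '[{"travel":[0,0,0.07],"turn":0},{"travel":[0,0,0.03],"turn":0},{"travel":[0,0,0],"turn":0}]' 0;python3 -m crank '[{"travel":[0,0,0],"turn":0},{"travel":[0,0,0],"turn":0},{"travel":[0,0,0],"turn":0},{"travel":[0,0,0],"turn":0},{"travel":[0,0,0],"turn":0}]' -1; python3 -c "
from h import *
togo([528.5,-152,31],-2.7)"
```

```text
t: 13.35
ee_pos: [444.6, -151.0, 30.2]
orientation: [3.135, -0.075, -0.003]
ft_force: [-0.7, 0.5, 0.3]
width: 43.8
t: 13.85
ee_pos: [444.4, -150.9, 30.0]
orientation: [3.135, -0.076, -0.004]
ft_force: [0.0, -0.1, 0.1]
width: 23.8
t 13.85 pos [ 444.4 -150.9   30. ] toolx heading -2.78 tilt [-0.002 -0.006 -1.   ] q [-0.35  0.57  2.07 -0.01  0.5   1.28] F [ 0.  -0.1  0.1]
togo tool mm [84.  -3.  -1.2] rows units [ 1.68  -0.06  -0.024]
turn rad about tool z -0.001 units -0.01
```

```bash
python3 -m crank '[{"travel":[0,0,-0.03],"turn":0},{"travel":[0,0,-0.02],"turn":0}]'; python3 -m crank '[{"travel":[0.06,-0.01,-0.01],"turn":0},{"travel":[0.08,-0.01,-0.01],"turn":0},{"travel":[0.08,0,-0.01],"turn":0},{"travel":[0.08,0,-0.01],"turn":0}]'; python3 -c "
from h import *
togo([528.5,-152,31],-2.7)"
```

```text
t: 14.05
ee_pos: [443.8, -150.7, 32.1]
orientation: [3.135, -0.076, -0.006]
ft_force: [-0.7, 0.2, -3.9]
width: 24.0
t: 14.45
ee_pos: [459.1, -150.1, 33.8]
orientation: [3.136, -0.076, -0.008]
ft_force: [-0.2, 0.5, -4.6]
width: 23.5
t 14.45 pos [ 459.1 -150.1   33.8] toolx heading -2.77 tilt [-0.005 -0.005 -1.   ] q [-0.34  0.58  2.04 -0.01  0.53  1.29] F [-0.2  0.5 -4.6]
togo tool mm [69.4 -1.4  2.4] rows units [ 1.389 -0.029  0.049]
turn rad about tool z -0.001 units -0.01
```

```bash
python3 -m crank '[{"travel":[0.08,0,0.01],"turn":0},{"travel":[0.1,0,0.01],"turn":0},{"travel":[0.1,0,0.01],"turn":0},{"travel":[0.1,0,0.0],"turn":0},{"travel":[0.1,0,0],"turn":0},{"travel":[0.1,0,0],"turn":0},{"travel":[0.08,0,0],"turn":0}]'; python3 -c "
from h import *
togo([528.5,-152,31],-2.7)
cv2.imwrite('pics/w4.png',cv2.resize(imaging.get_image('wrist'),(768,576),interpolation=cv2.INTER_CUBIC))
"
```

```text
t: 15.15
ee_pos: [494.5, -151.4, 31.5]
orientation: [3.137, -0.076, -0.011]
ft_force: [0.1, 0.1, -4.2]
width: 24.0
t 15.15 pos [ 494.5 -151.4   31.5] toolx heading -2.77 tilt [-0.007 -0.004 -1.   ] q [-0.32  0.61  1.96 -0.01  0.58  1.31] F [ 0.1  0.1 -4.2]
togo tool mm [34.  -1.1  0.3] rows units [ 0.68  -0.021  0.006]
turn rad about tool z -0.001 units -0.01
```

View pics/w4.png

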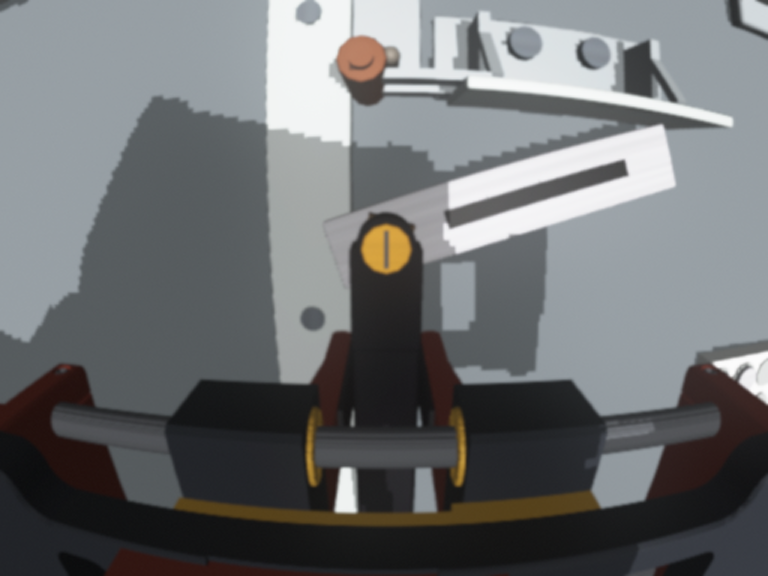

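```bash
python3 -m crank '[{"travel":[0.08,0,0],"turn":0},{"travel":[0.1,0,0],"turn":0},{"travel":[0.1,0,0],"turn":0},{"travel":[0.08,0,0],"turn":0},{"travel":[0.05,0,0],"turn":0},{"travel":[0.02,0,0],"turn":0}]'; python3 -c "
from h import *
togo([528.5,-152,31],-2.7)"; python3 -m crank '[{"travel":[0.02,-0.01,0],"turn":0},{"travel":[0.02,-0.01,0],"turn":0}]'; python3 -m crank '[{"travel":[0.02,-0.01,0],"turn":0}]'
```

```text
t: 15.8
ee_pos: [518.7, -152.7, 31.4]
orientation: [3.136, -0.076, -0.009]
ft_force: [-0.4, 0.6, -4.8]
width: 23.9
t 15.8 pos [ 518.7 -152.7   31.4] toolx heading -2.77 tilt [-0.006 -0.004 -1.   ] q [-0.31  0.63  1.91 -0.01  0.61  1.32] F [-0.4  0.6 -4.8]
togo tool mm [ 9.8 -1.2  0.4] rows units [ 0.195 -0.023  0.007]
turn rad about tool z -0.001 units -0.01
t: 16.0
ee_pos: [520.9, -151.9, 31.4]
orientation: [3.136, -0.076, -0.009]
ft_force: [-0.2, 0.2, -4.2]
width: 23.8
t: 16.1
ee_pos: [521.6, -151.5, 31.4]
orientation: [3.136, -0.076, -0.01]
ft_force: [-3.1, -5.4, -3.6]
width: 23.6
```

```bash
python3 -m crank '[{"travel":[0.02,-0.005,0],"turn":0},{"travel":[0.02,-0.005,0],"turn":0}]';  python3 -m crank '[{"travel":[0.02,-0.005,0],"turn":0},{"travel":[0.02,-0.005,0],"turn":0}]'; python3 -m crank '[{"travel":[0.02,-0.005,0],"turn":0}]'
```

```text
t: 16.3
ee_pos: [522.6, -151.6, 31.2]
orientation: [3.136, -0.076, -0.013]
ft_force: [-3.6, -4.0, -4.0]
width: 24.1
t: 16.5
ee_pos: [523.8, -151.7, 31.0]
orientation: [3.135, -0.076, -0.016]
ft_force: [-2.9, -3.8, -3.4]
width: 24.1
t: 16.6
ee_pos: [524.4, -151.7, 30.9]
orientation: [3.135, -0.076, -0.017]
ft_force: [-3.1, -3.9, -4.6]
width: 23.9
```

```bash
python3 -m crank '[{"travel":[0.03,-0.005,0],"turn":0},{"travel":[0.03,-0.005,0],"turn":0}]';  python3 -m crank '[{"travel":[0.02,-0.005,0],"turn":0}]'; python3 -m crank '[{"travel":[0.02,-0.005,0],"turn":0}]'; python3 -m crank '[{"travel":[0.02,-0.005,0],"turn":0}]'
```

```text
t: 16.8
ee_pos: [526.4, -151.8, 30.6]
orientation: [3.135, -0.076, -0.021]
ft_force: [-3.8, -3.7, -3.7]
width: 24.3
t: 16.9
ee_pos: [527.1, -151.8, 30.5]
orientation: [3.135, -0.076, -0.022]
ft_force: [-4.7, -4.1, -2.2]
width: 23.6
t: 17.0
ee_pos: [527.3, -151.8, 30.5]
orientation: [3.135, -0.076, -0.024]
ft_force: [-6.9, -4.0, 1.2]
width: 24.0
t: 17.1
ee_pos: [527.4, -151.8, 30.5]
orientation: [3.135, -0.076, -0.027]
ft_force: [-7.6, -4.6, 1.4]
width: 23.9
```

```bash
python3 -m crank '[{"travel":[0.025,-0.008,0],"turn":0}]'; python3 -m crank '[{"travel":[0.025,-0.008,0],"turn":0}]'; python3 -c "
from h import *
togo([528.5,-152,31],-2.7)
cv2.imwrite('pics/w5.png',cv2.resize(imaging.get_image('wrist'),(768,576),interpolation=cv2.INTER_CUBIC))
print(ctrl.get_obs()['ft_force'])
"
```

```text
t: 17.2
ee_pos: [527.5, -151.8, 30.6]
orientation: [3.134, -0.076, -0.031]
ft_force: [-7.1, -7.1, 1.7]
width: 23.7
t: 17.3
ee_pos: [527.6, -151.8, 30.7]
orientation: [3.134, -0.076, -0.034]
ft_force: [-7.0, -6.2, 1.7]
width: 24.0
t 17.3 pos [ 527.6 -151.8   30.7] toolx heading -2.77 tilt [-0.022 -0.006 -1.   ] q [-0.3   0.64  1.88 -0.02  0.64  1.34] F [-7.  -6.2  1.7]
togo tool mm [ 0.9  0.1 -0.3] rows units [ 0.018  0.003 -0.006]
turn rad about tool z -0.001 units -0.01
[-6.35230045 -5.57206029  0.39100782]
```

View pics/w5.png

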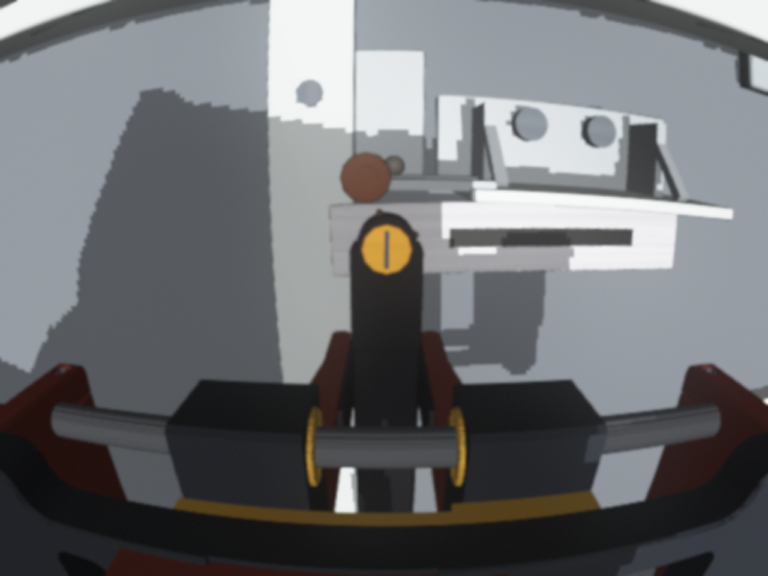

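```bash
python3 -m crank '[{"travel":[0.015,-0.008,0.015],"turn":0}]'; python3 -m crank '[{"travel":[0.018,-0.008,0.015],"turn":0},{"travel":[0.018,-0.008,0.01],"turn":0}]'; python3 -c "
from h import *
togo([528.5,-152,31],-2.7)"
```

```text
t: 17.45
ee_pos: [527.8, -151.8, 30.4]
orientation: [3.134, -0.076, -0.036]
ft_force: [-5.2, -4.0, 4.0]
width: 23.7
t: 17.65
ee_pos: [528.0, -151.8, 30.1]
orientation: [3.134, -0.076, -0.041]
ft_force: [-7.5, -5.6, 4.5]
width: 23.9
t 17.65 pos [ 528.  -151.8   30.1] toolx heading -2.78 tilt [-0.026 -0.006 -1.   ] q [-0.29  0.64  1.88 -0.02  0.64  1.34] F [-7.5 -5.6  4.5]
togo tool mm [ 0.5  0.2 -0.9] rows units [ 0.011  0.004 -0.019]
turn rad about tool z -0.001 units -0.01
```

```bash
python3 -m crank '[{"travel":[0,0,0],"turn":0}]'; python3 -m crank '[{"travel":[0,0,0],"turn":0},{"travel":[0,0,0],"turn":0},{"travel":[0,0,0],"turn":0}]' 0; python3 -c "
from h import *
togo([528.5,-152,31],-2.7)
cv2.imwrite('pics/w6.png',cv2.resize(imaging.get_image('wrist'),(768,576),interpolation=cv2.INTER_CUBIC))"
```

```text
t: 17.75
ee_pos: [528.0, -151.9, 30.4]
orientation: [3.134, -0.077, -0.04]
ft_force: [-0.1, -0.7, -5.3]
width: 24.0
t: 18.05
ee_pos: [530.3, -151.8, 31.5]
orientation: [3.133, -0.076, -0.033]
ft_force: [-0.0, 0.1, -0.0]
width: 42.6
t 18.05 pos [ 530.3 -151.8   31.5] toolx heading -2.79 tilt [-0.021 -0.007 -1.   ] q [-0.29  0.64  1.88 -0.02  0.64  1.34] F [-0.   0.1 -0. ]
togo tool mm [-1.8  0.3  0.6] rows units [-0.036  0.005  0.012]
turn rad about tool z -0.002 units -0.02
```

View pics/w6.png

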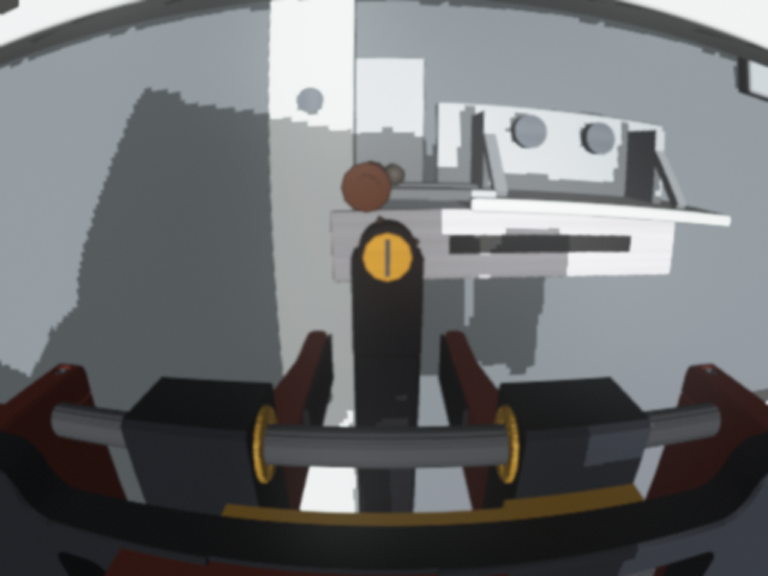

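Run:
```python
from h import *
p=unproj("wrist",(np.array([[388,257],[366,187],[474,208],[730,224],[444,214],[672,212.]])+.5)/1.5-.5,[36,54,48,48,18,18])
for q in p: print(q.round(1),lane(q,L0))
d=p[3]-p[2];print(np.degrees(np.arctan2(d[1],d[0]))-177.1+360)
d=p[5]-p[4];print(np.degrees(np.arctan2(d[1],d[0]))-177.1+360)
print(lane(p[0],p[1]-6*np.r_[yd,0]))
```

```text
[ 575.7 -155.2   36. ] [23.  12.9]
[ 599.6 -150.2   54. ] [-0.7  6.7]
[ 591.9 -180.8   48. ] [ 5.5 37.7]
[ 586.8 -280.1   48. ] [  5.5 137.1]
[ 586.4 -176.    18. ] [11.3 33.1]
[ 586.5 -273.4   18. ] [  6.2 130.4]
89.96010134213611
92.98927824013106Traceback (most recent call last):
  File "<stdin>", line 6, in <module>
  File "h.py", line 30, in lane
    def lane(p,o): d=np.array(p)[:2]-o; return np.array([d@xd,d@yd]).round(1)
                     ~~~~~~~~~~~~~~~^~
ValueError: operands could not be broadcast together with shapes (2,) (3,)
```

Run:
```python
from h import *
im=cv2.imread("pics/w6.png")
cv2.imwrite("pics/w6a.png",cv2.resize(im[140:300,310:750],None,fx=1.8,fy=1.8,interpolation=cv2.INTER_CUBIC))
```

```text
(no output)
```

View pics/w6a.png

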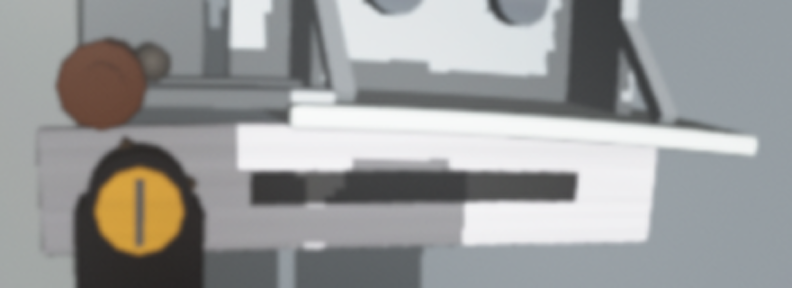

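Run:
```python
from h import *
l=np.array([[45,254],[648,241],[38,128],[235,124],[292,126],[755,154],[141,211],[101,85]])/1.8+[310,140]
z=[18,18,18,18,48,48,36,54]
p=unproj("wrist",(l+.5)/1.5-.5,z)[:,:2]
for a,b in((0,1),(2,3),(4,5)):
    d=p[b]-p[a];print(np.degrees(np.arctan2(d[1],d[0]))-177.2+360)
o=p[7]-6*yd
for q in p: print(lane(q,o))
u=-0
```

```text
91.33366529836707
91.10807830178754
89.8657133143268
[36.8 -7. ]
[ 33.3 133. ]
[10.9 -7.8]
[10.1 31.1]
[ 6.7 36.5]
[  6.8 136.2]
[23.7 12.3]
[0. 6.]
```

```bash
python3 -m crank '[{"travel":[0,0,0.02],"turn":0},{"travel":[0,0,0],"turn":0},{"travel":[0,0,0],"turn":0},{"travel":[0,0,0],"turn":0},{"travel":[0,0,0],"turn":0},{"travel":[0,0,0],"turn":0}]' -1; python3 -m crank '[{"travel":[-0.01,0.005,-0.03],"turn":0},{"travel":[0,0,-0.02],"turn":0}]'; python3 -c "
from h import *
togo([528.5,-152,31],-2.7)"
```

```text
t: 18.7
ee_pos: [531.1, -152.0, 30.7]
orientation: [3.133, -0.076, -0.031]
ft_force: [0.7, 0.1, 0.6]
width: 23.8
t: 18.9
ee_pos: [529.8, -152.0, 32.6]
orientation: [3.133, -0.076, -0.034]
ft_force: [0.9, -1.8, -4.9]
width: 23.8
t 18.9 pos [ 529.8 -152.    32.6] toolx heading -2.79 tilt [-0.022 -0.007 -1.   ] q [-0.29  0.64  1.88 -0.02  0.64  1.34] F [ 0.9 -1.8 -4.9]
togo tool mm [-1.3  0.1  1.6] rows units [-0.025  0.002  0.032]
turn rad about tool z -0.002 units -0.02
```

```bash
python3 -m crank '[{"travel":[0.02,0.01,0],"turn":0},{"travel":[0.02,0,0],"turn":0}]'; python3 -m crank '[{"travel":[0.02,0,0],"turn":0}]'; python3 -m crank '[{"travel":[0.02,0,0],"turn":0}]'; python3 -m crank '[{"travel":[0.02,0,0],"turn":0}]'; python3 -c "
from h import *
togo([528.5,-152,31],-2.7)"
```

```text
t: 19.1
ee_pos: [531.2, -152.3, 32.1]
orientation: [3.134, -0.076, -0.036]
ft_force: [-0.5, 0.5, -3.9]
width: 23.7
t: 19.2
ee_pos: [532.0, -152.3, 32.0]
orientation: [3.134, -0.076, -0.036]
ft_force: [0.1, -0.6, -4.5]
width: 23.4
t: 19.3
ee_pos: [532.9, -152.2, 31.8]
orientation: [3.134, -0.076, -0.037]
ft_force: [-1.0, 0.2, -3.8]
width: 23.8
t: 19.4
ee_pos: [533.9, -152.2, 31.7]
orientation: [3.134, -0.076, -0.038]
ft_force: [-0.6, 1.3, -4.3]
width: 23.9
t 19.4 pos [ 533.9 -152.2   31.7] toolx heading -2.8 tilt [-0.024 -0.006 -1.   ] q [-0.29  0.65  1.87 -0.02  0.65  1.34] F [-0.6  1.3 -4.3]
togo tool mm [-5.4  0.   0.8] rows units [-0.108  0.001  0.016]
turn rad about tool z -0.002 units -0.02
```

```bash
python3 -m crank '[{"travel":[0.015,0,0],"turn":0}]'; python3 -m crank '[{"travel":[0.015,0,0],"turn":0}]'; python3 -m crank '[{"travel":[0.015,0,0],"turn":0}]';python3 -m crank '[{"travel":[0.015,0,0],"turn":0}]'
```

```text
t: 19.5
ee_pos: [534.6, -152.2, 31.6]
orientation: [3.134, -0.076, -0.038]
ft_force: [-1.7, -0.6, -4.1]
width: 23.5
t: 19.6
ee_pos: [534.7, -152.2, 31.4]
orientation: [3.134, -0.076, -0.041]
ft_force: [-3.7, -1.6, -1.3]
width: 23.6
t: 19.7
ee_pos: [534.7, -152.2, 31.3]
orientation: [3.134, -0.076, -0.043]
ft_force: [-3.9, -0.8, -2.1]
width: 23.8
t: 19.8
ee_pos: [534.8, -152.2, 31.3]
orientation: [3.135, -0.076, -0.045]
ft_force: [-4.1, -0.9, -1.1]
width: 23.6
```

```bash
python3 -m crank '[{"travel":[0.02,-0.01,0],"turn":0}]'; python3 -m crank '[{"travel":[0.025,-0.01,0],"turn":0}]'; python3 -m crank '[{"travel":[0.025,-0.01,0],"turn":0}]';python3 -m crank '[{"travel":[0.025,-0.01,0],"turn":0}]'; python3 -c "
from h import *
togo([528.5,-152,31],-2.7)
cv2.imwrite('pics/w7.png',cv2.resize(imaging.get_image('wrist'),(768,576),interpolation=cv2.INTER_CUBIC)[140:320,310:750])"
```

```text
t: 19.9
ee_pos: [534.8, -152.2, 31.2]
orientation: [3.134, -0.076, -0.048]
ft_force: [-7.5, -7.4, 0.6]
width: 23.8
t: 20.0
ee_pos: [534.9, -152.2, 31.2]
orientation: [3.134, -0.075, -0.052]
ft_force: [-7.7, -5.5, 1.2]
width: 23.8
t: 20.1
ee_pos: [535.0, -152.2, 31.2]
orientation: [3.133, -0.075, -0.056]
ft_force: [-8.5, -4.1, 1.8]
width: 23.6
t: 20.2
ee_pos: [535.0, -152.1, 31.2]
orientation: [3.133, -0.075, -0.059]
ft_force: [-7.1, -4.4, 1.3]
width: 23.6
t 20.2 pos [ 535.  -152.1   31.2] toolx heading -2.76 tilt [-0.038 -0.006 -0.999] q [-0.29  0.65  1.86 -0.03  0.67  1.35] F [-7.1 -4.4  1.3]
togo tool mm [-6.5  0.2  0.5] rows units [-0.13   0.003  0.009]
turn rad about tool z -0.001 units -0.01
```

View pics/w7.png

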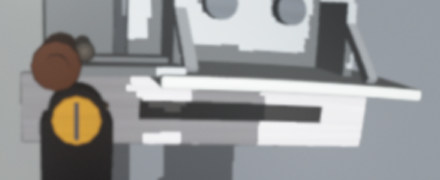

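```bash
python3 -m crank '[{"travel":[0,0,0],"turn":0}]'; python3 -m crank '[{"travel":[0,0,0],"turn":0},{"travel":[0,0,0],"turn":0},{"travel":[0,0,0],"turn":0}]' 0; python3 -c "
from h import *
togo([528.5,-152,31],-2.7)
np.save('w8.npy',imaging.camera_info('wrist'),allow_pickle=True)
cv2.imwrite('pics/w8.png',cv2.resize(imaging.get_image('wrist')[80:250,180:512],None,fx=2.4,fy=2.4,interpolation=cv2.INTER_CUBIC))"
```

```text
t: 20.35
ee_pos: [534.8, -152.3, 31.3]
orientation: [3.133, -0.076, -0.06]
ft_force: [-1.2, 1.4, -2.8]
width: 23.6
t: 20.65
ee_pos: [538.0, -152.8, 32.6]
orientation: [3.132, -0.075, -0.05]
ft_force: [-0.1, 0.1, 0.8]
width: 42.4
t 20.65 pos [ 538.  -152.8   32.6] toolx heading -2.76 tilt [-0.032 -0.007 -0.999] q [-0.29  0.65  1.85 -0.03  0.67  1.35] F [-0.1  0.1  0.8]
togo tool mm [-9.5 -0.4  1.9] rows units [-0.189 -0.007  0.039]
turn rad about tool z -0.001 units -0.01
```

View pics/w8.png

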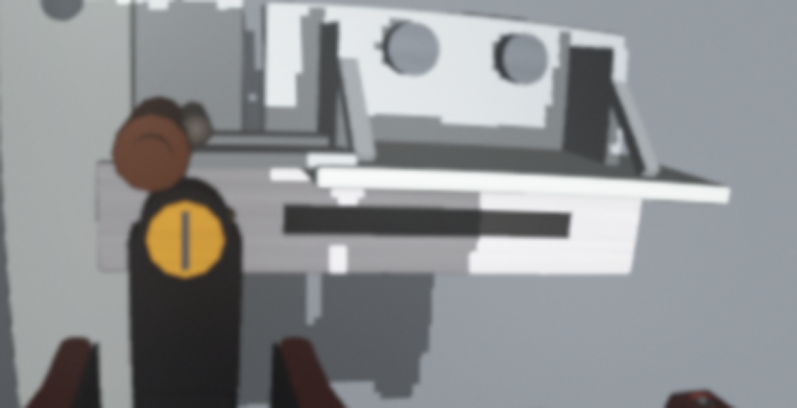

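Run:
```python
from h import *
c=np.load('w8.npy',allow_pickle=True).item()
l=np.array([[100,271],[630,273],[97,163],[270,168],[318,186],[728,203],[185,240],[152,152],[130,260],[133,400],[241,260],[237,400],[15,300],[22,400]])/2.4+[180,80]
z=[18,18,18,18,48,48,36,54,34,34,34,34,10,10]
p=unproj("wrist",l-.0,z,c)[:,:2]
for a,b in((0,1),(2,3),(4,5),(8,9),(10,11)):
    d=p[b]-p[a];print((np.degrees(np.arctan2(d[1],d[0]))-177.2+180)%360-180)
o=p[7]-6*yd
for q in p: print(lane(q,o))
```

```text
89.57925919075933
88.24013301852659
89.75763287347246
-0.3660333588238416
0.06667165420125798
[32.9 -7.7]
[ 33.7 132.2]
[ 7.6 -7.6]
[ 8.7 31.1]
[ 6.9 36.2]
[  7.2 136.4]
[20.6 11.9]
[0. 6.]
[25.4  0.5]
[58.2  0.3]
[25.4 23.6]
[58.2 23.7]
[ 43.1 -30.5]
[ 71.5 -31.1]
```

```bash
python3 -m crank '[{"travel":[0,0,0.03],"turn":0},{"travel":[0,0,0],"turn":0},{"travel":[0,0,0],"turn":0},{"travel":[0,0,0],"turn":0},{"travel":[0,0,0],"turn":0},{"travel":[0,0,0],"turn":0}]' -1; python3 -m crank '[{"travel":[0.012,-0.008,0],"turn":0}]'; python3 -m crank '[{"travel":[0.02,-0.01,0],"turn":0}]'; python3 -m crank '[{"travel":[0.02,-0.01,0],"turn":0},{"travel":[0.02,-0.01,0],"turn":0}]';python3 -c "
from h import *
togo([528.5,-152,31],-2.7)"
```

```text
t: 21.3
ee_pos: [538.9, -152.7, 31.4]
orientation: [3.132, -0.075, -0.048]
ft_force: [0.3, -0.2, 1.3]
width: 24.1
t: 21.4
ee_pos: [539.0, -152.6, 31.4]
orientation: [3.132, -0.075, -0.049]
ft_force: [-2.6, -3.2, 2.5]
width: 23.6
t: 21.5
ee_pos: [539.1, -152.5, 31.4]
orientation: [3.131, -0.074, -0.052]
ft_force: [-5.6, -6.0, 4.4]
width: 24.0
t: 21.7
ee_pos: [539.1, -152.5, 31.4]
orientation: [3.13, -0.073, -0.059]
ft_force: [-4.4, -4.3, 5.2]
width: 23.6
t 21.7 pos [ 539.1 -152.5   31.4] toolx heading -2.68 tilt [-0.038 -0.009 -0.999] q [-0.29  0.65  1.85 -0.03  0.67  1.36] F [-4.4 -4.3  5.2]
togo tool mm [-10.6   0.    0.8] rows units [-0.212  0.     0.016]
turn rad about tool z 0.0 units 0.0
```

```bash
python3 -m crank '[{"travel":[0.028,-0.012,-0.01],"turn":0}]'; python3 -m crank '[{"travel":[0.032,-0.012,-0.01],"turn":0},{"travel":[0.032,-0.012,0],"turn":0},{"travel":[0.032,-0.012,0],"turn":0}]'; python3 -m crank '[{"travel":[0,0,0],"turn":0}]'; python3 -m crank '[{"travel":[0,0,0],"turn":0},{"travel":[0,0,0],"turn":0},{"travel":[0,0,0],"turn":0}]' -0.2; python3 -c "
from h import *
togo([528.5,-152,31],-2.7)"
```

```text
t: 21.8
ee_pos: [539.2, -152.3, 31.5]
orientation: [3.13, -0.073, -0.063]
ft_force: [-5.0, -5.8, -1.1]
width: 23.9
t: 22.1
ee_pos: [539.3, -152.3, 31.4]
orientation: [3.129, -0.072, -0.078]
ft_force: [-7.4, -5.0, 8.4]
width: 24.1
t: 22.2
ee_pos: [539.2, -152.4, 31.4]
orientation: [3.129, -0.073, -0.078]
ft_force: [1.8, 0.0, -0.3]
width: 23.7
t: 22.5
ee_pos: [539.8, -152.2, 31.3]
orientation: [3.129, -0.073, -0.076]
ft_force: [0.5, -0.5, 0.2]
width: 35.4
t 22.5 pos [ 539.8 -152.2   31.3] toolx heading -2.7 tilt [-0.049 -0.01  -0.999] q [-0.28  0.66  1.84 -0.04  0.69  1.36] F [ 0.5 -0.5  0.2]
togo tool mm [-11.2   0.3   0.8] rows units [-0.225  0.006  0.017]
turn rad about tool z -0.0 units -0.0
```

```bash
python3 -m crank '[{"travel":[0,0,-0.2],"turn":0},{"travel":[0,0,-0.3],"turn":0},{"travel":[0,0,-0.4],"turn":0},{"travel":[0,0,-0.4],"turn":0},{"travel":[0,0,-0.2],"turn":0},{"travel":[0,0,0],"turn":0}]' -1; python3 -c "
from h import *
togo([*at(L0,20.3+95,12),110],-2.7)"
```

```text
t: 23.1
ee_pos: [544.7, -151.2, 113.3]
orientation: [3.129, -0.072, -0.072]
ft_force: [-0.0, 0.9, 0.3]
width: 0.3
t 23.1 pos [ 544.7 -151.2  113.3] toolx heading -2.66 tilt [-0.046 -0.01  -0.999] q [-0.28  0.53  1.81 -0.03  0.84  1.36] F [-0.   0.9  0.3]
togo tool mm [-61.    1.2   6.1] rows units [-1.22   0.024  0.122]
turn rad about tool z 0.001 units 0.01
```

```bash
python3 -m crank '[{"travel":[-0.3,0,0],"turn":0},{"travel":[-0.5,0,0],"turn":0},{"travel":[-0.3,0.02,0],"turn":0},{"travel":[0,0,0],"turn":0},{"travel":[0,0,0],"turn":0}]' -1; python3 -c "
from h import *
togo([*at(L0,20.3+95,12),80],-2.7)
cv2.imwrite('pics/w9.png',cv2.resize(imaging.get_image('wrist'),(768,576),interpolation=cv2.INTER_CUBIC))
cv2.imwrite('pics/s9.png',cv2.resize(imaging.get_image('scene')[130:260,170:340],None,fx=4,fy=4,interpolation=cv2.INTER_CUBIC))"
```

```text
t: 23.6
ee_pos: [488.5, -149.3, 115.8]
orientation: [3.128, -0.072, -0.07]
ft_force: [-0.2, -0.2, 0.1]
width: 0.5
t 23.6 pos [ 488.5 -149.3  115.8] toolx heading -2.64 tilt [-0.045 -0.011 -0.999] q [-0.31  0.46  1.94 -0.03  0.79  1.33] F [-0.2 -0.2  0.1]
togo tool mm [-3.4  0.1 36. ] rows units [-0.068  0.002  0.719]
turn rad about tool z 0.001 units 0.01
```

View pics/w9.png

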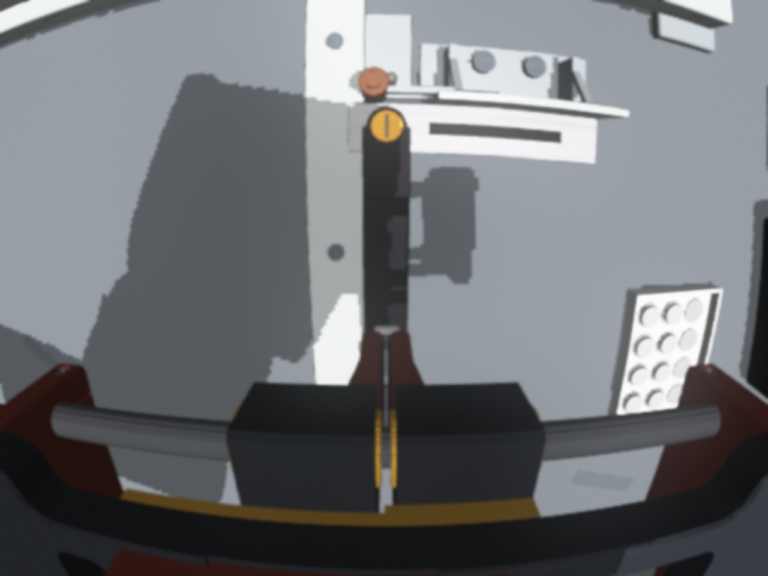

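View pics/s9.png

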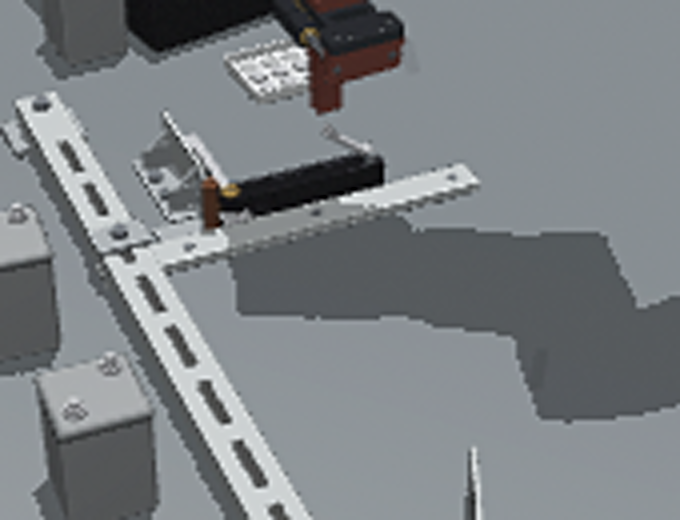

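```bash
python3 -m crank '[{"travel":[-0.06,0,0.15],"turn":0},{"travel":[0,0,0.15],"turn":0},{"travel":[0,0,0.1],"turn":0}]'; python3 -m crank '[{"travel":[0,0,0.05],"turn":0},{"travel":[0,0,0.05],"turn":0}]';python3 -m crank '[{"travel":[0,0,0.05],"turn":0},{"travel":[0,0,0.05],"turn":0}]'; python3 -m crank '[{"travel":[0,0,0.05],"turn":0},{"travel":[0,0,0.05],"turn":0}]'
```

```text
t: 24.0
ee_pos: [487.1, -149.7, 94.7]
orientation: [3.128, -0.071, -0.065]
ft_force: [4.1, -0.1, 11.4]
width: 0.5
t: 24.2
ee_pos: [491.1, -150.5, 90.1]
orientation: [3.127, -0.071, -0.054]
ft_force: [2.5, 1.6, 8.5]
width: 0.7
t: 24.4
ee_pos: [494.2, -150.9, 85.8]
orientation: [3.126, -0.071, -0.045]
ft_force: [1.3, 2.6, 7.0]
width: 0.3
t: 24.6
ee_pos: [496.7, -151.1, 81.3]
orientation: [3.126, -0.072, -0.038]
ft_force: [0.6, 1.9, 8.0]
width: 0.8
```

```bash
python3 -m crank '[{"travel":[0,0,-0.06],"turn":0},{"travel":[-0.15,0,-0.03],"turn":0},{"travel":[-0.08,-0.02,0],"turn":0},{"travel":[0,0,0],"turn":0}]';  python3 -c "
from h import *
togo([*at(L0,20.3+97,12),80],-2.7)
cv2.imwrite('pics/s10.png',cv2.resize(imaging.get_image('scene')[130:260,170:340],None,fx=4,fy=4,interpolation=cv2.INTER_CUBIC))"
```

```text
t: 25.0
ee_pos: [483.9, -149.1, 84.9]
orientation: [3.126, -0.071, -0.041]
ft_force: [-0.0, -0.2, 0.4]
width: 0.4
t 25.0 pos [ 483.9 -149.1   84.9] toolx heading -2.62 tilt [-0.026 -0.014 -1.   ] q [-0.31  0.5   1.97 -0.03  0.69  1.33] F [-0.  -0.2  0.4]
togo tool mm [-2.2  0.5  5. ] rows units [-0.045  0.01   0.099]
turn rad about tool z 0.001 units 0.01
```

View pics/s10.png

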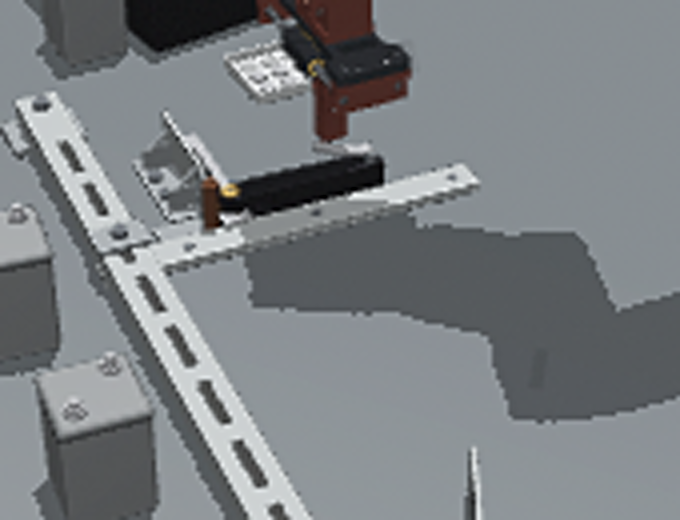

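```bash
python3 -m crank '[{"travel":[0,0,0.08],"turn":0},{"travel":[-0.01,0,0.06],"turn":0}]'; python3 -m crank '[{"travel":[-0.01,0,0.06],"turn":0},{"travel":[-0.01,0,0.06],"turn":0}]';python3 -m crank '[{"travel":[-0.01,0,0.06],"turn":0},{"travel":[-0.01,0,0.06],"turn":0}]'; python3 -m crank '[{"travel":[-0.01,0,0.05],"turn":0}]'
```

```text
t: 25.25
ee_pos: [485.0, -149.7, 78.5]
orientation: [3.125, -0.072, -0.035]
ft_force: [2.6, 1.7, 8.6]
width: 0.7
t: 25.45
ee_pos: [486.9, -150.2, 73.6]
orientation: [3.124, -0.072, -0.025]
ft_force: [0.8, 1.9, 7.5]
width: 0.2
t: 25.65
ee_pos: [488.3, -150.4, 68.6]
orientation: [3.124, -0.073, -0.017]
ft_force: [-0.1, 3.0, 8.5]
width: 0.2
t: 25.75
ee_pos: [488.7, -150.3, 66.5]
orientation: [3.124, -0.073, -0.015]
ft_force: [-0.4, 3.0, 7.9]
width: 1.0
```

```bash
python3 -m crank '[{"travel":[0,0,0.05],"turn":0}]'; python3 -m crank '[{"travel":[0,0,0.04],"turn":0}]';python3 -m crank '[{"travel":[0,0,0.03],"turn":0}]'; python3 -m crank '[{"travel":[0,0,0.03],"turn":0}]'
```

```text
t: 25.85
ee_pos: [489.2, -150.2, 64.3]
orientation: [3.124, -0.074, -0.014]
ft_force: [-2.6, 3.2, 7.6]
width: 0.5
t: 25.95
ee_pos: [489.3, -150.0, 62.5]
orientation: [3.124, -0.074, -0.013]
ft_force: [-2.6, 2.9, 10.9]
width: 0.7
t: 26.05
ee_pos: [489.5, -149.8, 61.6]
orientation: [3.125, -0.074, -0.013]
ft_force: [-5.5, 2.7, 23.4]
width: 0.6
t: 26.15
ee_pos: [489.5, -149.8, 61.3]
orientation: [3.125, -0.074, -0.014]
ft_force: [-6.8, 2.6, 28.5]
width: 0.5
```

```bash
python3 -m crank '[{"travel":[0,0,0.02],"turn":0},{"travel":[0,0,0.0],"turn":0},{"travel":[0,0,-0.2],"turn":0},{"travel":[0,0,-0.4],"turn":0},{"travel":[0,0,-0.2],"turn":0},{"travel":[0,0,0],"turn":0}]';  python3 -c "
from h import *
togo([*at(L0,20.3+52,12),100],-2.7)
np.save('w11.npy',imaging.camera_info('wrist'),allow_pickle=True)
cv2.imwrite('pics/w11.png',cv2.resize(imaging.get_image('wrist')[0:250,180:512],None,fx=2.4,fy=2.4,interpolation=cv2.INTER_CUBIC))
cv2.imwrite('pics/s11.png',cv2.resize(imaging.get_image('scene')[130:260,170:340],None,fx=4,fy=4,interpolation=cv2.INTER_CUBIC))"
```

```text
t: 26.75
ee_pos: [489.7, -149.1, 103.5]
orientation: [3.125, -0.074, -0.015]
ft_force: [0.4, -0.3, -0.1]
width: 0.4
t 26.75 pos [ 489.7 -149.1  103.5] toolx heading -2.71 tilt [-0.01  -0.016 -1.   ] q [-0.31  0.47  1.96 -0.03  0.72  1.33] F [ 0.4 -0.3 -0.1]
togo tool mm [36.9  1.   3.2] rows units [0.737 0.019 0.063]
turn rad about tool z -0.0 units -0.0
```

View pics/s11.png

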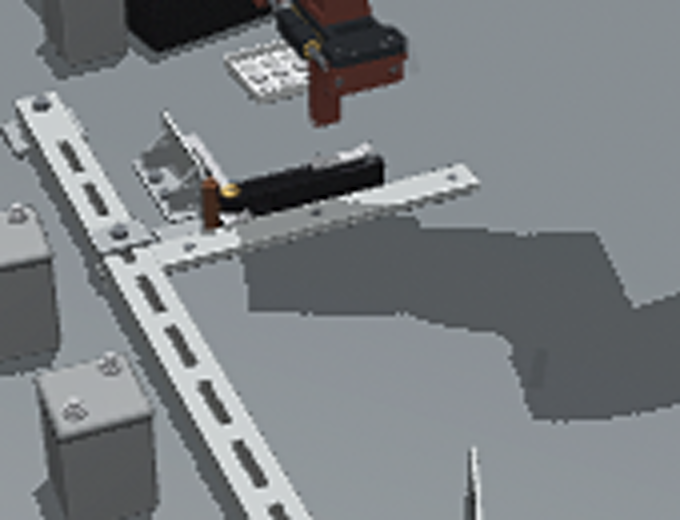

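View pics/w11.png

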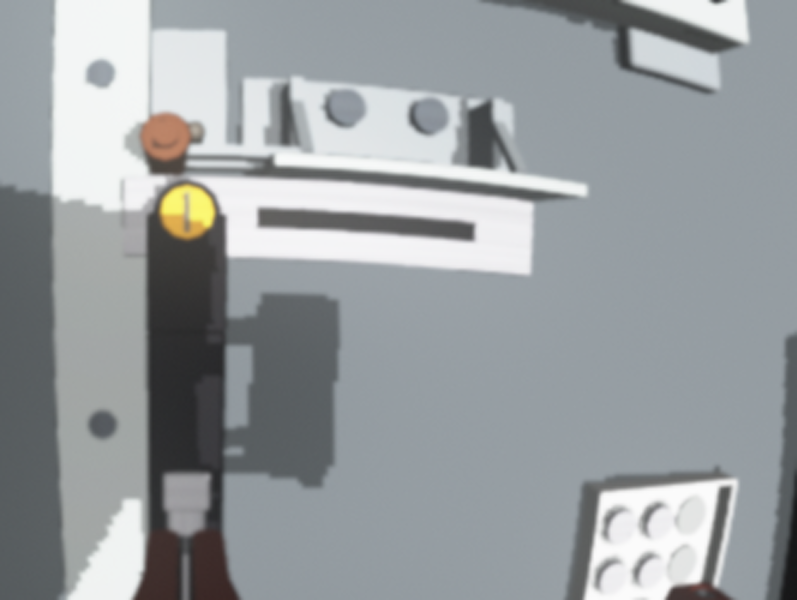

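```bash
python3 -m crank '[{"travel":[0.3,0,0],"turn":0},{"travel":[0.35,0.02,0.2],"turn":0},{"travel":[0.05,0,0.5],"turn":0},{"travel":[0,0,0.4],"turn":0},{"travel":[0,0,0],"turn":0}]' 0.1;  python3 -c "
from h import *
togo([*at(L0,20.3+52,12),30],-2.7)"
```

```text
t: 27.35
ee_pos: [523.1, -152.1, 42.4]
orientation: [3.126, -0.074, -0.022]
ft_force: [-0.5, -0.1, 0.1]
width: 36.8
t 27.35 pos [ 523.1 -152.1   42.4] toolx heading -2.71 tilt [-0.014 -0.014 -1.   ] q [-0.3   0.61  1.9  -0.03  0.64  1.35] F [-0.5 -0.1  0.1]
togo tool mm [ 3.5 -0.6 12.3] rows units [ 0.07  -0.012  0.246]
turn rad about tool z -0.0 units -0.0
```

```bash
python3 -m crank '[{"travel":[0.03,0,0.1],"turn":0},{"travel":[0.02,0,0.1],"turn":0},{"travel":[0,0,0.03],"turn":0},{"travel":[0,0,0],"turn":0}]' 0.1;  python3 -c "
from h import *
togo([*at(L0,20.3+52,12),30],-2.7)"
```

```text
t: 27.75
ee_pos: [525.4, -152.4, 30.4]
orientation: [3.126, -0.074, -0.023]
ft_force: [-0.7, -0.4, 1.0]
width: 48.4
t 27.75 pos [ 525.4 -152.4   30.4] toolx heading -2.72 tilt [-0.015 -0.014 -1.   ] q [-0.29  0.64  1.89 -0.03  0.62  1.35] F [-0.7 -0.4  1. ]
togo tool mm [ 1.1 -0.6  0.3] rows units [ 0.022 -0.012  0.007]
turn rad about tool z -0.0 units -0.0
```

```bash
python3 -m crank '[{"travel":[0,0,0],"turn":0},{"travel":[0,0,0],"turn":0},{"travel":[0,0,0],"turn":0},{"travel":[0,0,0],"turn":0},{"travel":[0,0,0],"turn":0}]' -1;  python3 -m crank '[{"travel":[0,0,-0.04],"turn":0},{"travel":[-0.05,0.01,-0.02],"turn":0},{"travel":[-0.15,0.03,0],"turn":0},{"travel":[-0.2,0.02,-0.1],"turn":0},{"travel":[-0.2,0,-0.3],"turn":0},{"travel":[-0.2,0,-0.4],"turn":0},{"travel":[-0.2,0,-0.4],"turn":0},{"travel":[0,0,-0.2],"turn":0},{"travel":[0,0,0],"turn":0}]'; python3 -c "
from h import *
togo([*at(M0,110+50,12+8),105],-2.7)"
```

```text
t: 28.25
ee_pos: [526.1, -152.6, 31.8]
orientation: [3.125, -0.074, -0.019]
ft_force: [0.8, 0.8, -2.6]
width: 23.9
t: 29.15
ee_pos: [467.9, -151.4, 106.8]
orientation: [3.128, -0.075, -0.031]
ft_force: [1.1, -0.6, -4.7]
width: 23.3
t 29.15 pos [ 467.9 -151.4  106.8] toolx heading -2.77 tilt [-0.02  -0.013 -1.   ] q [-0.33  0.45  2.   -0.03  0.72  1.31] F [ 1.1 -0.6 -4.7]
togo tool mm [ -25.6 -483.8   -4.2] rows units [-0.512 -9.676 -0.084]
turn rad about tool z -0.001 units -0.01
```

```bash
sed -i 's/M0=np.array.*/M0=np.array([624.5,341.5])/' h.py; python3 -m crank '[{"travel":[0,-0.4,0],"turn":0},{"travel":[-0.05,-0.8,0],"turn":0},{"travel":[-0.05,-0.9,0],"turn":0},{"travel":[-0.1,-0.9,0],"turn":0},{"travel":[-0.1,-0.9,0],"turn":0},{"travel":[-0.1,-0.9,0],"turn":0},{"travel":[-0.1,-0.9,0],"turn":0},{"travel":[0,-0.9,0],"turn":0},{"travel":[0,-0.7,0],"turn":0},{"travel":[0,-0.4,0],"turn":0},{"travel":[0,-0.2,0],"turn":0},{"travel":[0,0,0],"turn":0},{"travel":[0,0,0],"turn":0}]'; python3 -c "
from h import *
togo([*at(M0,115+53,12+8),105],-2.7)"
```

```text
t: 30.45
ee_pos: [464.9, 258.4, 94.2]
orientation: [3.125, -0.079, -0.027]
ft_force: [0.6, -0.9, -3.8]
width: 23.9
t 30.45 pos [464.9 258.4  94.2] toolx heading -2.92 tilt [-0.018 -0.015 -1.   ] q [ 0.49  0.51  1.91 -0.01  0.74  2.11] F [ 0.6 -0.9 -3.8]
togo tool mm [-13.1 -70.9 -11.7] rows units [-0.261 -1.417 -0.235]
turn rad about tool z -0.004 units -0.04
```

```bash
python3 -m crank '[{"travel":[-0.05,-0.3,0],"turn":-0.04},{"travel":[-0.1,-0.4,0],"turn":0},{"travel":[-0.1,-0.4,0],"turn":0},{"travel":[0,-0.25,0],"turn":0},{"travel":[0,0,0],"turn":0},{"travel":[0,0,0],"turn":0}]'; python3 -c "
from h import *
togo([*at(M0,115+53,12+8),50],-2.7)
np.save('w12.npy',imaging.camera_info('wrist'),allow_pickle=True)
cv2.imwrite('pics/w12.png',cv2.resize(imaging.get_image('wrist'),(768,576),interpolation=cv2.INTER_CUBIC))"
```

```text
t: 31.05
ee_pos: [455.9, 324.2, 92.5]
orientation: [3.123, -0.084, -0.031]
ft_force: [0.5, -0.2, -4.7]
width: 23.4
t 31.05 pos [455.9 324.2  92.5] toolx heading -3.1 tilt [-0.02  -0.017 -1.   ] q [ 0.6   0.55  1.84 -0.    0.78  2.23] F [ 0.5 -0.2 -4.7]
togo tool mm [ 0.3 -6.5 42.4] rows units [ 0.006 -0.131  0.849]
turn rad about tool z -0.007 units -0.07
```

View pics/w12.png

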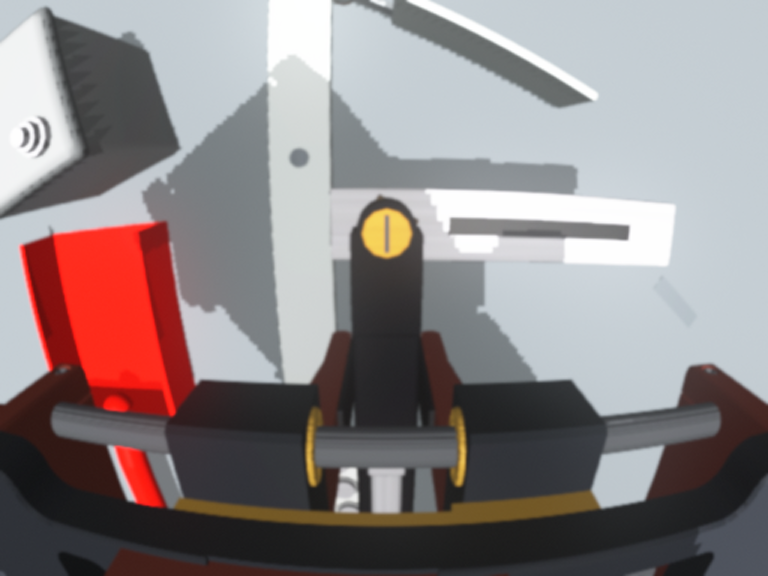

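Run:
```python
from h import *
c=np.load('w12.npy',allow_pickle=True).item()
f=lambda l:(np.array(l,float)+.5)/1.5-.5
print("lantern",unproj("wrist",f([[80,157],[48,10],[5,215],[180,148]]),[100,100,100,0],c).round(1))
p=unproj("wrist",f([[330,15],[330,80],[331,150],[335,300],[387,233],[597,97],[270,15],[270,80],[283,370]]),[10,10,10,10,98,48,10,10,10],c)
for q in p: print(q.round(1),lane(q,M0))
```

```text
lantern [[546.3 426.6 100. ]
 [607.1 441.4 100. ]
 [531.3 472.  100. ]
 [549.4 431.3   0. ]]
[609.6 341.9  10. ] [14.9  0.4]
[574.3 343.5  10. ] [50.2  0.5]
[538.3 345.2  10. ] [86.3  0.7]
[459.4 349.2  10. ] [165.2   0.6]
[509.2 320.5  98. ] [114.1  26.8]
[560.1 221.9  48. ] [ 58.3 122.7]
[613.6 372.8  10. ] [ 12.5 -30.7]
[577.7 374.1  10. ] [ 48.3 -30.2]
[418.7 383.5  10. ] [207.6 -31.6]
```

Run:
```python
from h import *
im=imaging.get_image("top");cv2.imwrite("pics/top13.png",cv2.resize(im[160:290,75:205],None,fx=5,fy=4.6*5/4.6,interpolation=cv2.INTER_CUBIC)[:600])
```

```text
(no output)
```

View pics/top13.png

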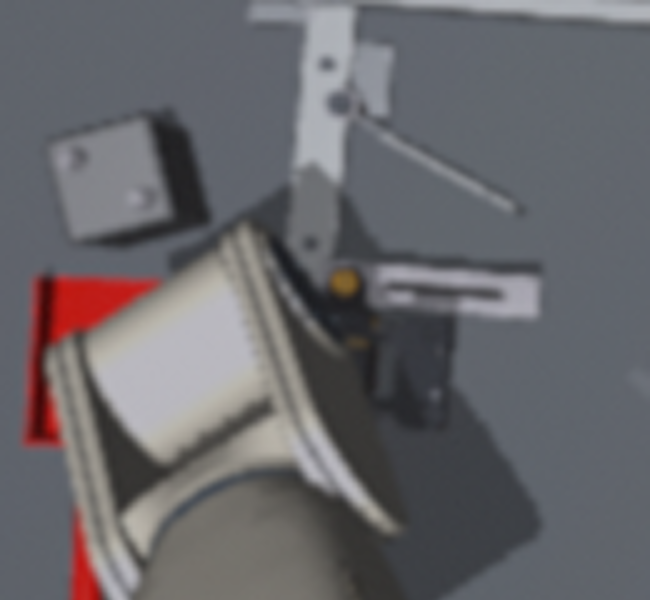

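Run:
```python
from h import *
l=(np.array([[50,140],[148,113],[172,222],[70,243],[210,220]])+.5)/5-.5+[75,160]
print(unproj("top",l,[100]*4+[0]))
im=imaging.get_image("scene");cv2.imwrite("pics/s13.png",cv2.resize(im[150:384,150:462],None,fx=2.5,fy=2.5,interpolation=cv2.INTER_CUBIC))
```

```text
[[593.52651748 507.4564982  100.        ]
 [611.88300332 447.00598406 100.        ]
 [543.83341598 429.2768754  100.        ]
 [529.29631099 492.23247819 100.        ]
 [550.62844354 432.83055068   0.        ]]
```

View pics/s13.png

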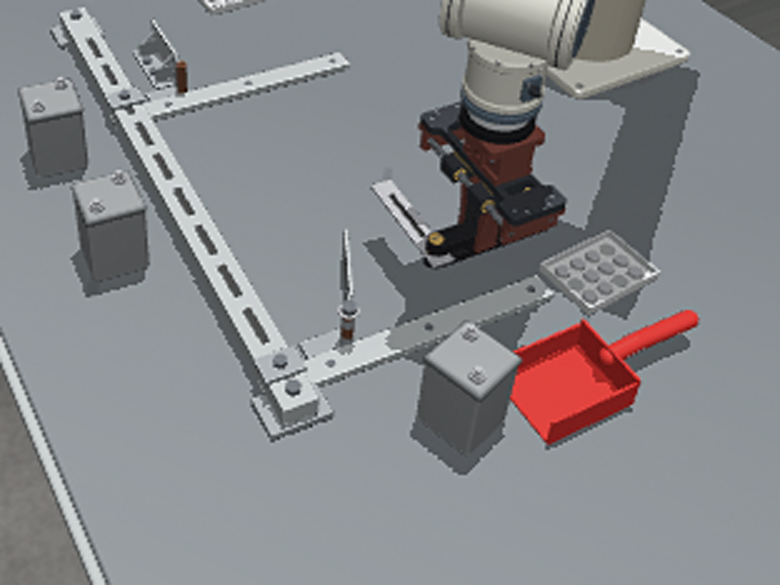

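```bash
python3 -m crank '[{"travel":[0,-0.06,0.2],"turn":-0.06},{"travel":[0,-0.06,0.3],"turn":0},{"travel":[0,0,0.3],"turn":0},{"travel":[0,0,0.15],"turn":0},{"travel":[0,0,0.1],"turn":0},{"travel":[0,0,0],"turn":0}]'; python3 -c "
from h import *
togo([*at(M0,115+53,12),32.5],-2.7)"
```

```text
t: 31.8
ee_pos: [456.8, 328.6, 36.0]
orientation: [3.124, -0.079, -0.029]
ft_force: [-3.1, -1.4, 9.6]
width: 23.8
t 31.8 pos [456.8 328.6  36. ] toolx heading -2.91 tilt [-0.019 -0.016 -1.   ] q [ 0.6   0.65  1.85 -0.    0.67  2.23] F [-3.1 -1.4  9.6]
togo tool mm [-1.1 -9.4  3.3] rows units [-0.022 -0.189  0.067]
turn rad about tool z -0.004 units -0.04
```

Run:
```python
from h import *
im=imaging.get_image("scene");cv2.imwrite("pics/s14.png",cv2.resize(im[200:330,270:430],None,fx=4.5,fy=4.5,interpolation=cv2.INTER_CUBIC))
l=np.array([[118,262],[142,261],[143,294],[119,295]])
print(unproj("top",l,12))
```

```text
[[358.11984625 417.48721723  12.        ]
 [363.03009917 338.97851757  12.        ]
 [255.76756331 331.87275821  12.        ]
 [250.94920845 410.05825277  12.        ]]
```

View pics/s14.png

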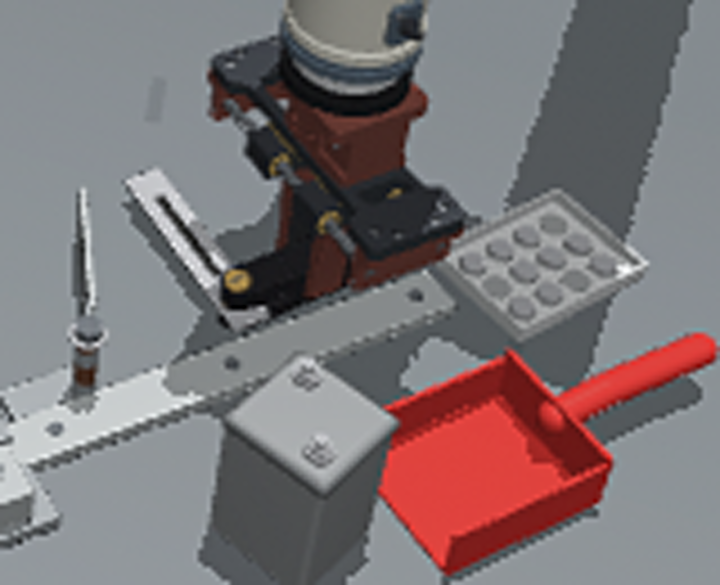

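```bash
python3 -m crank '[{"travel":[0,0,-0.1],"turn":0},{"travel":[0.1,0,-0.1],"turn":0},{"travel":[0.2,0,0],"turn":-0.02},{"travel":[0.1,0,0],"turn":0},{"travel":[0,0,0],"turn":0}]'; python3 -c "
from h import *
togo([*at(M0,95+53,12),32.5],-2.7)"
```

```text
t: 32.35
ee_pos: [479.0, 327.8, 46.3]
orientation: [3.124, -0.075, -0.028]
ft_force: [0.9, -0.1, -4.8]
width: 24.1
t 32.35 pos [479.  327.8  46.3] toolx heading -2.77 tilt [-0.018 -0.016 -1.   ] q [ 0.58  0.65  1.81 -0.    0.71  2.2 ] F [ 0.9 -0.1 -4.8]
togo tool mm [-3.1 -9.3 13.7] rows units [-0.062 -0.186  0.273]
turn rad about tool z -0.001 units -0.01
```

```bash
python3 -m crank '[{"travel":[0,0,0.1],"turn":0},{"travel":[0,0,0.08],"turn":0},{"travel":[0,0,0],"turn":0}]';python3 -m crank '[{"travel":[0,0,0.05],"turn":0},{"travel":[0,0,0.03],"turn":0}]'; python3 -c "
from h import *
togo([*at(M0,95+53,12),32.5],-2.7)"
```

```text
t: 32.65
ee_pos: [478.7, 327.2, 36.0]
orientation: [3.124, -0.076, -0.029]
ft_force: [0.1, -0.4, -4.7]
width: 23.6
t: 32.85
ee_pos: [477.6, 327.2, 32.0]
orientation: [3.123, -0.076, -0.031]
ft_force: [-4.1, 0.8, 3.1]
width: 23.8
t 32.85 pos [477.6 327.2  32. ] toolx heading -2.8 tilt [-0.02  -0.017 -1.   ] q [ 0.58  0.67  1.81 -0.    0.69  2.2 ] F [-4.1  0.8  3.1]
togo tool mm [-2.  -9.7 -0.6] rows units [-0.04  -0.194 -0.012]
turn rad about tool z -0.002 units -0.02
```

```bash
python3 -m crank '[{"travel":[0,0,0],"turn":0},{"travel":[0,0,0],"turn":0},{"travel":[0,0,0.02],"turn":0}]' -0.1;python3 -m crank '[{"travel":[0,0,0],"turn":0},{"travel":[0,0,0],"turn":0},{"travel":[0,0,0],"turn":0},{"travel":[0,0,0],"turn":0},{"travel":[0,0,0],"turn":0}]' -1; python3 -c "
from h import *
togo([*at(M0,95+53,12),32.5],-2.7)"; python3 -m crank '[{"travel":[0,0,-0.03],"turn":0},{"travel":[0,0,-0.02],"turn":0}]';  python3 -c "
from h import *
togo([*at(M0,95+53,12),32.5],-2.7)
np.save('w15.npy',imaging.camera_info('wrist'),allow_pickle=True)
cv2.imwrite('pics/w15.png',cv2.resize(imaging.get_image('wrist'),(768,576),interpolation=cv2.INTER_CUBIC))"
```

```text
t: 33.15
ee_pos: [478.5, 327.9, 31.7]
orientation: [3.125, -0.075, -0.028]
ft_force: [0.5, -1.0, 0.3]
width: 39.1
t: 33.65
ee_pos: [479.1, 327.8, 32.0]
orientation: [3.125, -0.075, -0.027]
ft_force: [0.5, 0.2, 0.0]
width: 24.0
t 33.65 pos [479.1 327.8  32. ] toolx heading -2.77 tilt [-0.017 -0.015 -1.   ] q [ 0.58  0.67  1.81 -0.    0.69  2.2 ] F [0.5 0.2 0. ]
togo tool mm [-3.4 -9.  -0.6] rows units [-0.069 -0.181 -0.011]
turn rad about tool z -0.001 units -0.01
t: 33.85
ee_pos: [478.5, 327.5, 33.8]
orientation: [3.124, -0.076, -0.028]
ft_force: [0.4, -0.7, -4.7]
width: 24.0
t 33.85 pos [478.5 327.5  33.8] toolx heading -2.78 tilt [-0.019 -0.016 -1.   ] q [ 0.58  0.67  1.81 -0.    0.69  2.2 ] F [ 0.4 -0.7 -4.7]
togo tool mm [-2.9 -9.4  1.2] rows units [-0.057 -0.187  0.025]
turn rad about tool z -0.001 units -0.01
```

View pics/w15.png

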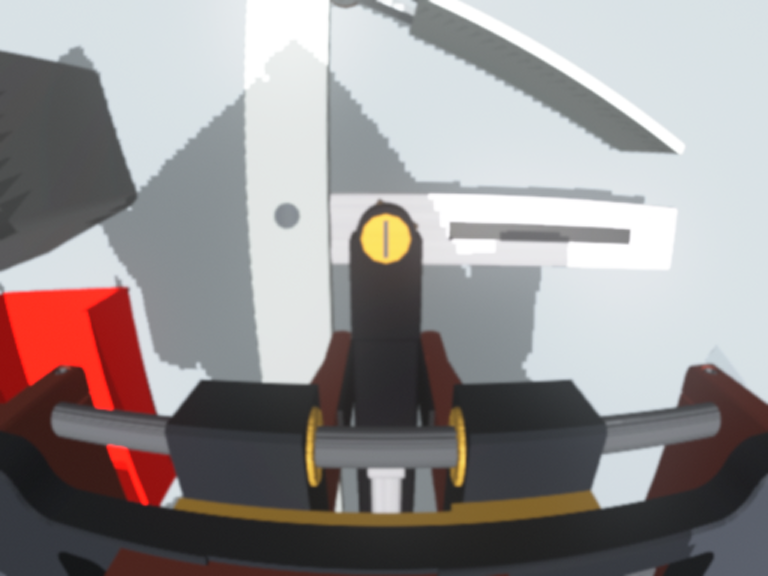

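```bash
python3 -m crank '[{"travel":[0.02,-0.06,0.01],"turn":0},{"travel":[0.04,-0.06,0.0],"turn":0},{"travel":[0.06,-0.02,0.0],"turn":0},{"travel":[0.08,0,0],"turn":0},{"travel":[0.08,0,0],"turn":0},{"travel":[0.06,0,0],"turn":0},{"travel":[0.0,0,0],"turn":0}]'; python3 -c "
from h import *
togo([*at(M0,20.3+53,12.5),32.5],-2.75)"
```

```text
t: 34.6
ee_pos: [497.3, 334.3, 32.2]
orientation: [3.124, -0.075, -0.029]
ft_force: [0.9, 0.4, -4.7]
width: 23.8
t 34.6 pos [497.3 334.3  32.2] toolx heading -2.78 tilt [-0.019 -0.016 -1.   ] q [ 0.57  0.69  1.76 -0.    0.72  2.2 ] F [ 0.9  0.4 -4.7]
togo tool mm [53.4 -1.  -1.3] rows units [ 1.067 -0.021 -0.025]
turn rad about tool z -0.0 units -0.0
```

```bash
python3 -m crank '[{"travel":[0.04,0,-0.02],"turn":0},{"travel":[0.08,0,-0.005],"turn":0},{"travel":[0.08,0,-0.005],"turn":0},{"travel":[0.08,0,-0.005],"turn":0}]'; python3 -c "
from h import *
togo([*at(M0,20.3+53,12.5),32.5],-2.75)";  python3 -m crank '[{"travel":[0.08,0,0],"turn":0},{"travel":[0.08,0,0],"turn":0},{"travel":[0.06,0,0],"turn":0},{"travel":[0.04,0,0],"turn":0}]'; python3 -c "
from h import *
togo([*at(M0,20.3+53,12.5),32.5],-2.75)"
```

```text
t: 35.0
ee_pos: [510.7, 332.7, 33.3]
orientation: [3.122, -0.077, -0.034]
ft_force: [-1.7, 0.1, -5.0]
width: 24.0
t 35.0 pos [510.7 332.7  33.3] toolx heading -2.83 tilt [-0.022 -0.018 -1.   ] q [ 0.56  0.7   1.74 -0.    0.74  2.18] F [-1.7  0.1 -5. ]
togo tool mm [39.9 -2.  -0.1] rows units [ 0.799 -0.041 -0.001]
turn rad about tool z -0.001 units -0.01
t: 35.4
ee_pos: [525.1, 331.7, 32.9]
orientation: [3.122, -0.078, -0.034]
ft_force: [-1.7, 0.2, -4.8]
width: 24.1
t 35.4 pos [525.1 331.7  32.9] toolx heading -2.86 tilt [-0.022 -0.018 -1.   ] q [ 0.55  0.71  1.71 -0.01  0.75  2.17] F [-1.7  0.2 -4.8]
togo tool mm [25.5 -2.3 -0.2] rows units [ 0.509 -0.046 -0.003]
turn rad about tool z -0.002 units -0.02
```

```bash
python3 -m crank '[{"travel":[0.07,-0.005,0],"turn":-0.01},{"travel":[0.08,-0.005,0],"turn":0},{"travel":[0.08,-0.005,0],"turn":0},{"travel":[0.06,-0.005,0],"turn":-0.01},{"travel":[0.04,0,0],"turn":0}]'; python3 -c "
from h import *
togo([*at(M0,20.3+53,12.5),32.5],-2.75)
np.save('w16.npy',imaging.camera_info('wrist'),allow_pickle=True)
cv2.imwrite('pics/w16.png',cv2.resize(imaging.get_image('wrist'),(768,576),interpolation=cv2.INTER_CUBIC))"
```

```text
t: 35.9
ee_pos: [543.2, 332.0, 32.5]
orientation: [3.122, -0.074, -0.034]
ft_force: [-0.5, 0.1, -4.0]
width: 23.6
t 35.9 pos [543.2 332.   32.5] toolx heading -2.73 tilt [-0.022 -0.018 -1.   ] q [ 0.53  0.72  1.67 -0.01  0.77  2.15] F [-0.5  0.1 -4. ]
togo tool mm [ 7.4 -1.1 -0.2] rows units [ 0.148 -0.021 -0.004]
turn rad about tool z 0.0 units 0.0
```

View pics/w16.png

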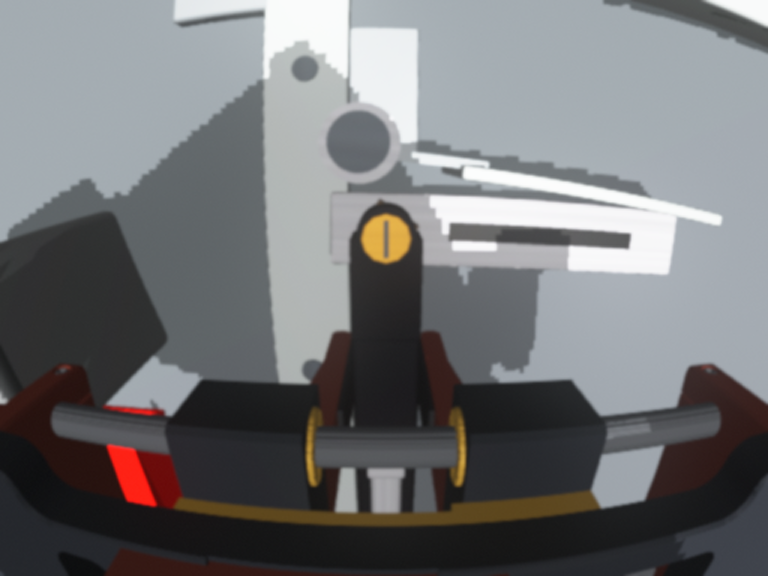

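Run:
```python
from h import *
c=np.load('w16.npy',allow_pickle=True).item()
f=lambda l:(np.array(l,float)+.5)/1.5-.5
p=unproj("wrist",f([[386,238],[358,140],[350,100],[350,180],[275,350]]),[38,54,10,10,10],c)[:,:2]
o=p[1]-6*yd;print(p)
for q in p: print(lane(q,o))
```

```text
[[594.94093087 329.05243303]
 [625.418051   335.47124753]
 [642.30426764 339.3836144 ]
 [612.38940781 340.99008128]
 [545.47850597 377.13363183]]
[30.1 14. ]
[0. 6.]
[-16.7   1.2]
[13.3  1.1]
[ 81.9 -31.6]
```

```bash
python3 -m crank '[{"travel":[0.04,-0.01,-0.01],"turn":0},{"travel":[0.04,-0.01,0],"turn":0},{"travel":[0.03,0,0],"turn":0}]'; python3 -m crank '[{"travel":[0.02,-0.01,0],"turn":0},{"travel":[0.02,-0.01,0],"turn":0}]'; python3 -m crank '[{"travel":[0.02,-0.005,0],"turn":0}]'; python3 -c "
from h import *
togo([*at(M0,20.3+53,12.5),32.5],-2.75)"
```

```text
t: 36.25
ee_pos: [549.2, 332.8, 32.8]
orientation: [3.122, -0.074, -0.034]
ft_force: [-0.6, -0.9, -4.1]
width: 24.1
t: 36.45
ee_pos: [551.5, 333.7, 32.8]
orientation: [3.122, -0.074, -0.034]
ft_force: [-1.7, -1.5, -4.3]
width: 24.0
t: 36.55
ee_pos: [552.2, 333.7, 32.6]
orientation: [3.122, -0.074, -0.035]
ft_force: [-1.6, -2.0, -4.6]
width: 23.7
t 36.55 pos [552.2 333.7  32.6] toolx heading -2.72 tilt [-0.023 -0.018 -1.   ] q [ 0.53  0.73  1.65 -0.01  0.79  2.15] F [-1.6 -2.  -4.6]
togo tool mm [-1.5  1.1  0.2] rows units [-0.03   0.021  0.004]
turn rad about tool z 0.001 units 0.01
```

Rail contact felt. Creep to the pin.

```bash
python3 -m crank '[{"travel":[0.015,0,0],"turn":0}]'; python3 -m crank '[{"travel":[0.015,0,0],"turn":0}]'; python3 -m crank '[{"travel":[0.015,0,0],"turn":0}]'; python3 -m crank '[{"travel":[0.015,0,0],"turn":0}]'
```

```text
t: 36.65
ee_pos: [552.9, 333.6, 32.6]
orientation: [3.121, -0.074, -0.035]
ft_force: [-0.6, -1.2, -3.7]
width: 23.8
t: 36.75
ee_pos: [553.2, 333.5, 32.5]
orientation: [3.121, -0.074, -0.037]
ft_force: [-4.0, -0.7, -3.2]
width: 24.3
t: 36.85
ee_pos: [553.3, 333.5, 32.4]
orientation: [3.121, -0.074, -0.039]
ft_force: [-5.2, 0.1, -1.5]
width: 23.3
t: 36.95
ee_pos: [553.3, 333.5, 32.4]
orientation: [3.12, -0.074, -0.041]
ft_force: [-6.0, 0.9, -1.8]
width: 23.8
```

```bash
python3 -m crank '[{"travel":[0.018,-0.014,0],"turn":0}]'; python3 -m crank '[{"travel":[0.02,-0.012,0],"turn":0}]'; python3 -m crank '[{"travel":[0.02,-0.012,0],"turn":0}]'; python3 -m crank '[{"travel":[0.02,-0.012,0],"turn":0}]'; python3 -m crank '[{"travel":[0.015,-0.01,0],"turn":0}]';  python3 -c "
from h import *
togo([*at(M0,20.3+53,12.5),32.5],-2.75)
np.save('w17.npy',imaging.camera_info('wrist'),allow_pickle=True)
cv2.imwrite('pics/w17.png',cv2.resize(imaging.get_image('wrist')[80:250,180:512],None,fx=2.4,fy=2.4,interpolation=cv2.INTER_CUBIC))"
```

```text
t: 37.05
ee_pos: [553.3, 333.7, 32.3]
orientation: [3.119, -0.073, -0.044]
ft_force: [-5.7, -3.4, 1.1]
width: 23.8
t: 37.15
ee_pos: [553.4, 333.7, 32.4]
orientation: [3.118, -0.073, -0.047]
ft_force: [-6.2, -2.9, 1.5]
width: 24.0
t: 37.25
ee_pos: [553.5, 333.8, 32.5]
orientation: [3.117, -0.074, -0.051]
ft_force: [-5.2, -2.3, 1.4]
width: 23.6
t: 37.35
ee_pos: [553.5, 333.8, 32.6]
orientation: [3.115, -0.074, -0.054]
ft_force: [-5.9, -1.6, 0.9]
width: 23.9
t: 37.45
ee_pos: [553.5, 333.8, 32.8]
orientation: [3.114, -0.074, -0.056]
ft_force: [-3.9, -2.0, -0.8]
width: 24.4
t 37.45 pos [553.5 333.8  32.8] toolx heading -2.75 tilt [-0.037 -0.025 -0.999] q [ 0.53  0.74  1.64 -0.    0.81  2.15] F [-3.9 -2.  -0.8]
togo tool mm [-2.8  1.2  0.4] rows units [-0.056  0.025  0.008]
turn rad about tool z -0.0 units -0.0
```

View pics/w17.png

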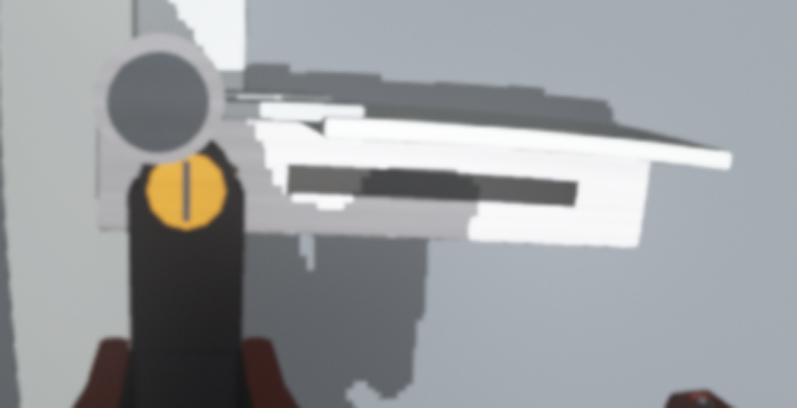

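```bash
python3 -m crank '[{"travel":[0,0,0],"turn":0}]'; python3 -m crank '[{"travel":[0,0,0],"turn":0},{"travel":[0,0,0],"turn":0},{"travel":[0,0,0],"turn":0}]' -0.1
python3 - <<'E'
from h import *
togo([*at(M0,20.3+53,12.5),32.5],-2.75)
c=np.load('w17.npy',allow_pickle=True).item()
l=np.array([[100,229],[637,246],[326,136],[730,167],[186,190],[158,102],[130,200],[133,340],[243,200],[241,330]])/2.4+[180,80]
z=[18,18,48,48,36,56,34,34,34,34]
p=unproj("wrist",l,z,c)[:,:2]
for a,b in((0,1),(2,3),(6,7),(8,9)):
    d=p[b]-p[a];print((np.degrees(np.arctan2(d[1],d[0]))-177.2+180)%360-180)
o=p[5]-6*yd
for q in p: print(lane(q,o))
E
```

```text
t: 37.6
ee_pos: [553.5, 333.7, 33.0]
orientation: [3.114, -0.074, -0.056]
ft_force: [-2.2, -0.7, -3.2]
width: 23.7
t: 37.9
ee_pos: [556.5, 335.1, 34.8]
orientation: [3.118, -0.073, -0.047]
ft_force: [0.6, 0.8, 0.2]
width: 39.0
t 37.9 pos [556.5 335.1  34.8] toolx heading -2.7 tilt [-0.03  -0.022 -0.999] q [ 0.53  0.74  1.63 -0.01  0.81  2.15] F [0.6 0.8 0.2]
togo tool mm [-5.6  2.6  2.5] rows units [-0.113  0.053  0.051]
turn rad about tool z 0.001 units 0.01
88.3426222279873
89.12381612607385
-0.0689474849649514
0.6266176055039807
[31.7 -7.8]
[ 35.6 134.4]
[ 6.4 36.4]
[  7.8 136.4]
[19.1 11.3]
[0. 6.]
[21.5  0. ]
[52.3  0. ]
[21.6 23. ]
[50.1 23.3]
```

```bash
python3 -m crank '[{"travel":[-0.02,0.02,0.06],"turn":0},{"travel":[0,0,0.01],"turn":0},{"travel":[0,0,0],"turn":0}]' -0.1; python3 -m crank '[{"travel":[0,0,0],"turn":0},{"travel":[0,0,0],"turn":0},{"travel":[0,0,0],"turn":0},{"travel":[0,0,0],"turn":0}]' -1;python3 -m crank '[{"travel":[0,0,0],"turn":0}]'; python3 -c "
from h import *
togo([*at(M0,20.3+53,12.5),32.5],-2.75)"; python3 -m crank '[{"travel":[0.01,-0.01,-0.015],"turn":0}]'; python3 -m crank '[{"travel":[0.015,-0.018,0],"turn":0}]';  python3 -m crank '[{"travel":[0.02,-0.02,0],"turn":0}]'
```

```text
t: 38.2
ee_pos: [556.5, 334.7, 31.9]
orientation: [3.119, -0.073, -0.043]
ft_force: [-0.4, 0.2, 0.9]
width: 39.6
t: 38.6
ee_pos: [556.5, 333.5, 31.9]
orientation: [3.117, -0.073, -0.044]
ft_force: [-0.3, 1.5, -0.9]
width: 23.6
t: 38.7
ee_pos: [556.5, 333.5, 31.9]
orientation: [3.117, -0.073, -0.044]
ft_force: [-0.0, -0.4, -0.3]
width: 23.9
t 38.7 pos [556.5 333.5  31.9] toolx heading -2.71 tilt [-0.029 -0.022 -0.999] q [ 0.52  0.74  1.64 -0.01  0.8   2.15] F [-0.  -0.4 -0.3]
togo tool mm [-5.8  1.1 -0.4] rows units [-0.115  0.022 -0.008]
turn rad about tool z 0.001 units 0.01
t: 38.8
ee_pos: [556.5, 333.7, 32.1]
orientation: [3.117, -0.073, -0.046]
ft_force: [0.2, -2.3, -5.1]
width: 24.1
t: 38.9
ee_pos: [556.6, 333.7, 32.0]
orientation: [3.115, -0.073, -0.048]
ft_force: [-3.4, -6.9, 7.6]
width: 23.7
t: 39.0
ee_pos: [556.6, 333.8, 32.0]
orientation: [3.113, -0.073, -0.052]
ft_force: [-5.0, -3.9, 6.3]
width: 24.0
```

```bash
python3 -m crank '[{"travel":[0.028,-0.022,-0.01],"turn":0}]'; python3 -m crank '[{"travel":[0.028,-0.022,-0.008],"turn":0}]';  python3 -m crank '[{"travel":[0.028,-0.022,-0.005],"turn":0}]'; python3 -m crank '[{"travel":[0.028,-0.022,-0.005],"turn":0}]'; python3 -c "
from h import *
togo([*at(M0,20.3+53,12.5),32.5],-2.75)"
```

```text
t: 39.1
ee_pos: [556.7, 333.8, 32.1]
orientation: [3.11, -0.072, -0.057]
ft_force: [-4.0, -4.4, 0.8]
width: 23.9
t: 39.2
ee_pos: [556.8, 333.9, 32.2]
orientation: [3.108, -0.072, -0.062]
ft_force: [-5.2, -4.5, 2.0]
width: 23.9
t: 39.3
ee_pos: [556.8, 333.9, 32.2]
orientation: [3.105, -0.072, -0.067]
ft_force: [-5.4, -5.4, 4.7]
width: 23.8
t: 39.4
ee_pos: [556.9, 334.0, 32.2]
orientation: [3.103, -0.072, -0.072]
ft_force: [-4.8, -5.2, 4.0]
width: 23.8
t 39.4 pos [556.9 334.   32.2] toolx heading -2.72 tilt [-0.047 -0.036 -0.998] q [ 0.53  0.75  1.62 -0.01  0.83  2.15] F [-4.8 -5.2  4. ]
togo tool mm [-6.2  1.6  0. ] rows units [-0.123  0.031  0.001]
turn rad about tool z 0.001 units 0.01
```

```bash
python3 -m crank '[{"travel":[0,0,0],"turn":0}]'; python3 -m crank '[{"travel":[0,0,0],"turn":0},{"travel":[0,0,0],"turn":0},{"travel":[0,0,0],"turn":0},{"travel":[0,0,0],"turn":0}]' 0; python3 -m crank '[{"travel":[0,0,-0.15],"turn":0},{"travel":[0,0,-0.3],"turn":0},{"travel":[0,0,-0.4],"turn":0},{"travel":[0,0,-0.2],"turn":0},{"travel":[0,0,0],"turn":0}]'; python3 -c "
from h import *
togo([*at(M0,20.3+53,12.5),32.5],-2.75)
np.save('w18.npy',imaging.camera_info('wrist'),allow_pickle=True)
cv2.imwrite('pics/w18.png',cv2.resize(imaging.get_image('wrist')[50:256,170:460],None,fx=2.7,fy=2.7,interpolation=cv2.INTER_CUBIC))"
```

```text
t: 39.5
ee_pos: [556.8, 333.9, 32.2]
orientation: [3.103, -0.072, -0.072]
ft_force: [1.4, -0.5, -0.9]
width: 23.9
t: 39.9
ee_pos: [557.8, 335.1, 32.7]
orientation: [3.105, -0.072, -0.069]
ft_force: [0.8, -0.2, 0.4]
width: 43.7
t: 40.4
ee_pos: [561.0, 337.7, 90.2]
orientation: [3.106, -0.072, -0.066]
ft_force: [-0.9, -0.2, -0.5]
width: 43.7
t 40.4 pos [561.  337.7  90.2] toolx heading -2.68 tilt [-0.043 -0.033 -0.999] q [ 0.53  0.67  1.6  -0.01  0.93  2.15] F [-0.9 -0.2 -0.5]
togo tool mm [-7.7  3.4 58.2] rows units [-0.154  0.069  1.164]
turn rad about tool z 0.001 units 0.01
```

View pics/w18.png

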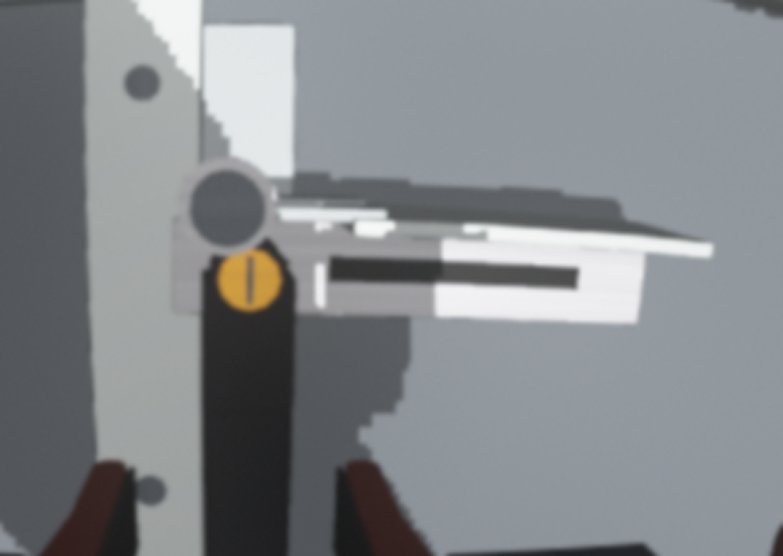

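Run:
```python
from h import *
c=np.load('w18.npy',allow_pickle=True).item()
l=np.array([[173,312],[637,323],[365,235],[711,257],[250,281],[228,207],[202,340],[204,540],[294,340],[289,540],[200,60],[84,60],[98,450]])/2.7+[170,50]
z=[18,18,48,48,36,56,34,34,34,34,10,10,10]
p=unproj("wrist",l,z,c)[:,:2]
for a,b in((0,1),(2,3),(6,7),(8,9),(11,12)):
    d=p[b]-p[a];print((np.degrees(np.arctan2(d[1],d[0]))-177.2+180)%360-180)
o=p[5]-6*yd
for q in p: print(lane(q,o))
```

```text
89.05266549364023
89.03885119233945
-0.10280614563362178
0.298183374580816
0.05674099071836736
[32.4 -7.9]
[ 34.5 132.1]
[ 7.  38.3]
[  8.4 135.7]
[20.4 12.1]
[0. 6.]
[36.1  0.1]
[94.2  0.1]
[36.2 23.7]
[94.6 24.1]
[-36.4  -0.5]
[-37.1 -32.1]
[ 76.6 -31.8]
```

```bash
python3 -m crank '[{"travel":[-0.1,0.05,-0.2],"turn":0},{"travel":[0,0,-0.2],"turn":0},{"travel":[0,0,0],"turn":0},{"travel":[0,0,0.9],"turn":0},{"travel":[0,0,0],"turn":0},{"travel":[0,0,0],"turn":0}]' 0; python3 -c "
from h import *
togo([*at(M0,20.3+53,12.5),32.5],-2.75)"
```

```text
t: 41.05
ee_pos: [554.3, 334.4, 66.3]
orientation: [3.106, -0.071, -0.067]
ft_force: [0.9, 0.3, 0.8]
width: 43.7
t 41.05 pos [554.3 334.4  66.3] toolx heading -2.68 tilt [-0.044 -0.033 -0.999] q [ 0.53  0.69  1.62 -0.01  0.88  2.15] F [0.9 0.3 0.8]
togo tool mm [-2.1  0.7 34. ] rows units [-0.043  0.013  0.68 ]
turn rad about tool z 0.001 units 0.01
```

```bash
python3 -m crank '[{"travel":[0,0,0.3],"turn":0},{"travel":[0,0,0.2],"turn":0},{"travel":[0,-0.01,0.1],"turn":0},{"travel":[0,0,0],"turn":0}]' 0; python3 -c "
from h import *
togo([*at(M0,20.3+53,12.5),31.5],-2.75)"
```

```text
t: 41.45
ee_pos: [554.3, 334.7, 37.0]
orientation: [3.108, -0.072, -0.063]
ft_force: [-1.0, 0.2, 0.6]
width: 43.8
t 41.45 pos [554.3 334.7  37. ] toolx heading -2.68 tilt [-0.041 -0.032 -0.999] q [ 0.53  0.74  1.63 -0.01  0.83  2.15] F [-1.   0.2  0.6]
togo tool mm [-3.3  1.9  5.7] rows units [-0.066  0.038  0.113]
turn rad about tool z 0.001 units 0.01
```

```bash
python3 -m crank '[{"travel":[0,0.02,0.07],"turn":0},{"travel":[0,0,0.03],"turn":0},{"travel":[0,0,0],"turn":0}]' 0; python3 -m crank '[{"travel":[0,0,0],"turn":0},{"travel":[0,0,0],"turn":0},{"travel":[0,0,0],"turn":0},{"travel":[0,0,0],"turn":0},{"travel":[0,0,0],"turn":0},{"travel":[0,0,0],"turn":0}]' -1;python3 -m crank '[{"travel":[0.005,-0.005,-0.02],"turn":0}]'; python3 -m crank '[{"travel":[0.01,-0.01,-0.01],"turn":0}]';python3 -c "
from h import *
togo([*at(M0,20.3+53,12.5),31.5],-2.75)"
```

```text
t: 41.75
ee_pos: [554.5, 333.7, 32.2]
orientation: [3.108, -0.072, -0.061]
ft_force: [0.5, -0.1, 0.4]
width: 43.7
t: 42.35
ee_pos: [554.8, 333.6, 32.9]
orientation: [3.109, -0.072, -0.06]
ft_force: [0.5, -0.7, -0.8]
width: 23.5
t: 42.45
ee_pos: [554.6, 333.6, 33.4]
orientation: [3.108, -0.072, -0.062]
ft_force: [0.1, -1.2, -4.7]
width: 24.0
t: 42.55
ee_pos: [554.7, 333.7, 33.4]
orientation: [3.107, -0.072, -0.063]
ft_force: [0.4, -1.6, -3.3]
width: 23.8
t 42.55 pos [554.7 333.7  33.4] toolx heading -2.69 tilt [-0.042 -0.032 -0.999] q [ 0.53  0.74  1.63 -0.01  0.82  2.15] F [ 0.4 -1.6 -3.3]
togo tool mm [-3.9  1.1  2.1] rows units [-0.077  0.022  0.042]
turn rad about tool z 0.001 units 0.01
```

```bash
python3 -m crank '[{"travel":[0.025,-0.015,-0.005],"turn":0}]'; python3 -m crank '[{"travel":[0.025,-0.02,-0.005],"turn":0}]';python3 -m crank '[{"travel":[0.028,-0.025,-0.005],"turn":0}]';python3 -m crank '[{"travel":[0.028,-0.025,-0.005],"turn":0}]';python3 -m crank '[{"travel":[0.028,-0.025,-0.005],"turn":0}]';python3 -c "
from h import *
togo([*at(M0,20.3+53,12.5),31.5],-2.75)"
```

```text
t: 42.65
ee_pos: [555.0, 333.8, 33.1]
orientation: [3.105, -0.072, -0.067]
ft_force: [-3.8, -2.6, -1.2]
width: 23.7
t: 42.75
ee_pos: [555.1, 333.9, 32.9]
orientation: [3.103, -0.072, -0.072]
ft_force: [-5.3, -5.7, 3.6]
width: 23.8
t: 42.85
ee_pos: [555.1, 334.0, 33.0]
orientation: [3.101, -0.072, -0.077]
ft_force: [-7.1, -5.7, 4.5]
width: 23.7
t: 42.95
ee_pos: [555.1, 334.0, 33.0]
orientation: [3.098, -0.073, -0.082]
ft_force: [-6.2, -5.7, 3.6]
width: 23.7
t: 43.05
ee_pos: [555.2, 334.1, 33.1]
orientation: [3.095, -0.073, -0.087]
ft_force: [-5.0, -5.3, 3.2]
width: 24.1
t 43.05 pos [555.2 334.1  33.1] toolx heading -2.78 tilt [-0.057 -0.043 -0.997] q [ 0.53  0.75  1.61 -0.01  0.85  2.15] F [-5.  -5.3  3.2]
togo tool mm [-4.4  1.5  1.9] rows units [-0.087  0.03   0.037]
turn rad about tool z -0.0 units -0.0
```

Good, repeated pressing at ~5–7 N each. Relax, release, lift and verify.

```bash
python3 -m crank '[{"travel":[0,0,0],"turn":0},{"travel":[0,0,0],"turn":0}]'; python3 -m crank '[{"travel":[0,0,0],"turn":0},{"travel":[0,0,0],"turn":0},{"travel":[0,0,0],"turn":0},{"travel":[0,0,0],"turn":0}]' 0; python3 -m crank '[{"travel":[0,0,-0.15],"turn":0},{"travel":[0,0,-0.3],"turn":0},{"travel":[-0.0,0,-0.4],"turn":0},{"travel":[0,0,-0.4],"turn":0},{"travel":[0,0,-0.2],"turn":0},{"travel":[0,0,0],"turn":0}]'; python3 -c "
from h import *
togo([*at(M0,20.3+53,12.5),32.5],-2.75)
np.save('w19.npy',imaging.camera_info('wrist'),allow_pickle=True)
cv2.imwrite('pics/w19.png',cv2.resize(imaging.get_image('wrist')[50:256,170:460],None,fx=2.7,fy=2.7,interpolation=cv2.INTER_CUBIC))
cv2.imwrite('pics/s19.png',cv2.resize(imaging.get_image('scene')[200:340,250:430],None,fx=4,fy=4,interpolation=cv2.INTER_CUBIC))"
```

```text
t: 43.25
ee_pos: [555.2, 334.0, 33.3]
orientation: [3.095, -0.073, -0.088]
ft_force: [-1.5, -0.9, -1.6]
width: 23.6
t: 43.65
ee_pos: [557.4, 335.7, 34.6]
orientation: [3.099, -0.073, -0.081]
ft_force: [0.1, 0.1, 0.3]
width: 43.7
t: 44.25
ee_pos: [562.7, 339.7, 114.3]
orientation: [3.101, -0.072, -0.076]
ft_force: [-0.6, 0.2, 0.3]
width: 43.9
t 44.25 pos [562.7 339.7 114.3] toolx heading -2.73 tilt [-0.05  -0.038 -0.998] q [ 0.53  0.64  1.58 -0.01  0.98  2.15] F [-0.6  0.2  0.3]
togo tool mm [-7.7  4.2 82.5] rows units [-0.155  0.083  1.651]
turn rad about tool z 0.0 units 0.0
```

View pics/w19.png

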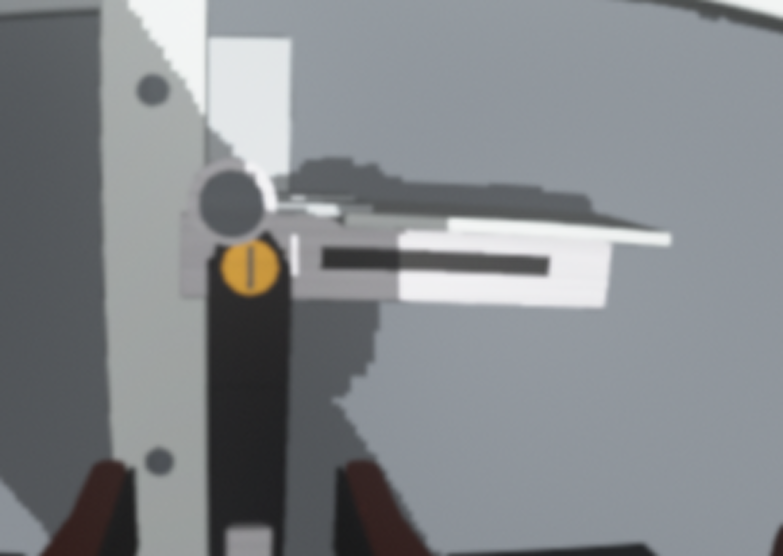

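View pics/s19.png

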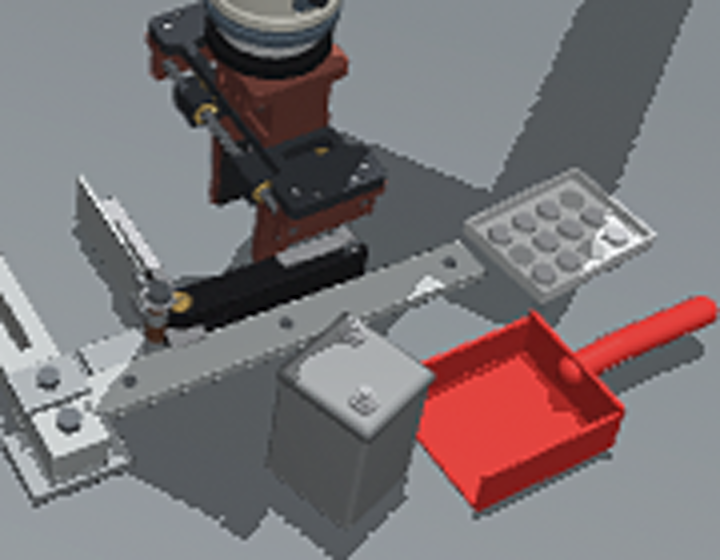

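```bash
python3 - <<'E'
from h import *
c=np.load('w19.npy',allow_pickle=True).item()
l=np.array([[182,297],[605,307],[345,225],[670,246],[250,267],[232,203],[208,320],[208,540],[290,320],[286,540]])/2.7+[170,50]
z=[18,18,48,48,36,56,34,34,34,34]
p=unproj("wrist",l,z,c)[:,:2]
for a,b in((0,1),(2,3),(6,7),(8,9)):
    d=p[b]-p[a];print((np.degrees(np.arctan2(d[1],d[0]))-177.2+180)%360-180)
o=p[5]-6*yd
for q in p: print(lane(q,o))
E
python3 -m crank '[{"travel":[0,0,-0.5],"turn":0},{"travel":[0,0,-0.5],"turn":0},{"travel":[0,0,0],"turn":0},{"travel":[0,0,0],"turn":0}]' 0
```

```text
89.08924632235858
88.79539743240417
-0.5263533851822899
0.5407564345801177
[32.2 -7.6]
[ 34.2 132.1]
[ 6.3 36. ]
[  8.2 135.9]
[19.9 11.8]
[0. 6.]
[35.5  0.1]
[106.7  -0.4]
[35.6 23.6]
[107.2  24.4]
t: 44.75
ee_pos: [561.6, 339.4, 158.4]
orientation: [3.094, -0.072, -0.091]
ft_force: [0.5, 0.2, 0.3]
width: 43.9
```

```bash
python3 -c "
from workcell import workorder
print(workorder.close_job())"
```

```text
the job is handed in; nothing more can be done
None
```

I took the welded plate's angle with the bevel, locked the cam lever down flat in that corner, and set the hinged plate with the locked bevel. The bevel is left lying locked in the hinged corner with the gripper clear. I handed in at about 45 s of the 72 s; no verdict was reported.

**Last checks:**

| Check (wrist pictures) | Measured | Expected |
|---|---|---|
| Bevel origin in the hinged corner, lane x / y | 19.9 / 11.8 mm | about 20 / 12 mm |
| Blade angle | about 89.1° | same as the hinged plate |
| Hinged plate angle | about 88.8–89.1° | same as the welded plate |
| Welded plate angle, measured earlier | about 89.8° | – |

- **Angle match:** the 0.7–1° difference between the two plates is within my reading error of about 1° and the 2° limit.
- **Lever:** it is down flat. I pressed it to the hard stop at 28 N, and it still looked flat in the last pictures.

**What went wrong or stays uncertain:**
- **First push in the welded corner:** it stopped about 3.5 mm short of the pin, because the bevel was dragging on the bench. I saw this in a picture, regripped and pressed it home. The blade then read 89.6° against the plate's 89.8°.
- **Lowering in the hinged lane:** the butt of the stock seems to have come down on the edge of the left-hand tray, with about 14 N. I lifted off and moved forward. The tray looked unmoved, but I did not measure it.
- **Pressing forces:** in the final presses the wrist read about 4–8.5 N towards the pin and 4–7 N towards the rail in both corners. Some of that may have gone into bench friction, so I pressed again after regripping in both corners, twice in the hinged one.
- **Tool tilt:** the tool drifted to about 3–4° of tilt over the run. I regripped several times so the bevel lay flat again.

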